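# Refill the solid-detergent doser

## Robot

A 6-joint arm with a two-finger parallel gripper is mounted at the origin on the work surface. World frame = base frame: x ahead of the robot, y to its left, z up, the work surface at z = 0. Lengths are in m, angles in rad, forces in N, time in s.
With the tool pointing down it reaches from about 0.3 to 0.875 m from the base axis. Payload 4.2 kg.
Tool frame: the origin (TCP) lies at the very end of the fingers, on their centre line; the grasp point (between the pads) lies 19 mm behind it; z points along the fingers, x is the direction in which the jaws open and shut, and the axes are right-handed (so a half turn about z gives the same grasp; the last joint's range is limited). The gripper opens to 85 mm and grips with 20 to 120 N. Pads are 22 mm wide; open, the fingers measure 114 mm over their backs; the gripper's body (76 mm by 85 mm) begins 54 mm behind the grasp point. The pads swing forward as they close: fully open they stand 13 mm farther back than shut.
Start: joints at [1.279, 0.32, 1.565, -0, 1.257, -0.02], TCP at [0.154, 0.554, 0.231] pointing down, gripper open.
Joint ranges: [-3.11, 3.11], [-0.84, 2.01], [0.21, 2.61], [-1.34, 4.49], [0.05, 2.63], [-2.56, 2.56]. Speed limits (rad/s): [2.57, 2.57, 3.14, 3.14, 3.14, 3.14].

## Interface

Orientations are given as a 3x3 rotation matrix whose columns are the frame's x, y, z axes.
In Python, from rig import ctrl gives the robot as it stands.
- The arm moves only by the tool drive_tool, never from a script. Its argument "motion" is a list of rows, each an object of numbers: "x", "y", "z": the shift along the tool's x, y, z in cm; "twist": the turn about the tool's z in degrees. In form: [{"x": .., "y": .., "z": .., "twist": ..}, ...]. A call has 1 to 10 rows; each row is the pose to reach, as a shift and turn from the pose commanded when the call began, along the tool's axes at that moment; what a row does not reach only later rows make up. A row lasts 1/8 s, in which the tool goes at most 62.5 mm and 10.7 degrees, less where a joint would pass 70% of its speed; a pose out of reach is approached as far as the arm can. A call with a gripper value outside its range is refused whole. "fingers" is the gripper command: -1 is shut, 1 is fully open, values between are in proportion, set as the call begins (left out, the last holds). The fingers move at their own pace and stop on an object; the grip force is fixed at half the most. Time passes only in rows, so rows that repeat a pose let the fingers close. It gives the time, the measured TCP pose, the force and the opening at its end, in the units of the state.
- ctrl.read_state(): the state, without advancing time (a new reading comes with each control period).
- ctrl.camera(name): name is "scene" or "top" or "wrist"; returns a dict with "pixels" (384x512x3 uint8, red, green, blue), "range_z" (384x512 float32, m along the optical axis (not along the pixel's ray), 0 where there is no reading), "vertical_fov" (degrees; the focal length in pixels is half the picture's height over the tangent of half this angle, whatever the lens; pixels are square), "cx", "cy" (the principal point, pixels), "cam_to_world" (4x4, takes a point from camera to world coordinates). Camera axes: x right, y down, z forward; pixel columns grow to the right and rows downward; lengths in m; the calibration is good to about 2 mm. A picture is of the moment at which its call begins.
- ctrl.sign_off(): hands the job in, once; it reports no verdict.
The state is a dict: "time": time; "qpos": joint angles; "dq": joint speeds; "joint_efforts": joint torques, N m; "eef_pos": TCP position; "eef_rot": TCP orientation; "force": force on the tool from outside, world axes, zero at the start; "moment": the same for the moment, N m; "gripper_width": opening from 0.0 (shut) to 1.0 (fully open).
Only numpy, scipy, OpenCV 4.12 (cv2) and the standard library are available. Lean on these libraries where they do the work, as an engineer would, in place of code of your own. Each camera call takes 0.05 s, during which the arm holds its last target.

## Task

Refill the washing machine's detergent doser: unscrew its round lid anticlockwise, regripping the knob as often as it takes and not forcing it up, until it lifts free, and lay it knob up on the middle of the black drip mat. Then put every detergent block from the paper sheet into a bay of its own and press each one down until it is flush with the deck. Leave the other things on the worktop where they stand.

Things in the scene. Friction and masses are not known exactly. Their poses are not given: they have to be found in the camera images.
- doser: detergent doser, cannot move: grey block 190 x 190 mm, 60 mm high, its flat top (the deck) has four rectangular bays round a threaded neck. Bays empty, hidden under the lid at first. Origin at the centre of its underside on the worktop; x and y along its sides, z up; the bays' centres lie 58 mm out along +x, +y, -x and -y
- lid: screw lid, 0.13 to 0.21 kg: white disc 176 mm across, 5 mm thick, with a hollow knob in its middle. Origin at the centre of the disc's underside, z up. At first screwed home, disc on the deck (origin 60 mm above the worktop). Turns easily, stays where left. One grasp turns it only about 1.2 to 1.5 rad, so regrip
- knob (a point): centre of the lid's knob, 19 mm above the disc's underside. Knob: white, twelve-sided, 60 mm across flats, 62 mm over corners, from 5 to 33 mm above the disc's underside; flats face the lid's x axis and every 30 degrees from there. Axes as the lid's
- neck (a point): top centre of the doser's threaded neck, 24 mm above the deck, 51 mm over the threads. Right-hand thread: turned anticlockwise seen from above the lid climbs 16 mm a turn (2 mm up-and-down play), and is free after 4.1 to 4.6 rad, standing 10 to 12 mm above the deck; then lift it straight up 30 mm to clear the neck. Pulling earlier jams it
- mat: ribbed black rubber drip mat, 210 x 210 mm, 4 mm thick, lying fixed on the worktop beside the doser, left or right. Origin at the centre of its underside
- sheet: sheet of white paper 230 x 200 mm (no thickness to speak of) on the other side of the doser, the blocks lie on it. Origin at its centre on the worktop
- bay0 (a point): centre of bay 0's mouth, on the doser's +x side, level with the deck; axes as the doser's. Recess 65 (along the doser's y) x 41 mm: 2.5 mm play round a block. A stiff foot plate in it, 12 to 15 mm below the deck, takes 5 N to push, stays where left, stops 28 mm down: a block set in stands 13 to 16 mm proud; pressed home with 8 to 15 N, it is flush
- bay1 (a point): centre of bay 1's mouth, on the doser's +y side, level with the deck; axes as the doser's. Recess 65 (along the doser's x) x 41 mm: 2.5 mm play round a block. A stiff foot plate in it, 12 to 15 mm below the deck, takes 5 N to push, stays where left, stops 28 mm down: a block set in stands 13 to 16 mm proud; pressed home with 8 to 15 N, it is flush
- bay2 (a point): centre of bay 2's mouth, on the doser's -x side, level with the deck; axes as the doser's. Recess 65 (along the doser's y) x 41 mm: 2.5 mm play round a block. A stiff foot plate in it, 12 to 15 mm below the deck, takes 5 N to push, stays where left, stops 28 mm down: a block set in stands 13 to 16 mm proud; pressed home with 8 to 15 N, it is flush
- bay3 (a point): centre of bay 3's mouth, on the doser's -y side, level with the deck; axes as the doser's. Recess 65 (along the doser's x) x 41 mm: 2.5 mm play round a block. A stiff foot plate in it, 12 to 15 mm below the deck, takes 5 N to push, stays where left, stops 28 mm down: a block set in stands 13 to 16 mm proud; pressed home with 8 to 15 N, it is flush
- block0: detergent block 0: pale marbled bar 60 x 36 x 28 mm, about 90 g; all blocks are alike and any bay will do. Lies flat on the worktop on the paper sheet, 28 mm upright, some 25 mm free at its ends; may be absent. Origin at its centre, 14 mm above its underside; x along its 60 mm length, y along its 36 mm width, z up
- block1: detergent block 1: pale marbled bar 60 x 36 x 28 mm, about 90 g; all blocks are alike and any bay will do. Lies flat on the worktop on the paper sheet, 28 mm upright, some 25 mm free at its ends; may be absent. Origin at its centre, 14 mm above its underside; x along its 60 mm length, y along its 36 mm width, z up
- block2: detergent block 2: pale marbled bar 60 x 36 x 28 mm, about 90 g; all blocks are alike and any bay will do. Lies flat on the worktop on the paper sheet, 28 mm upright, some 25 mm free at its ends; may be absent. Origin at its centre, 14 mm above its underside; x along its 60 mm length, y along its 36 mm width, z up
- block3: detergent block 3: pale marbled bar 60 x 36 x 28 mm, about 90 g; all blocks are alike and any bay will do. Lies flat on the worktop on the paper sheet, 28 mm upright, some 25 mm free at its ends; may be absent. Origin at its centre, 14 mm above its underside; x along its 60 mm length, y along its 36 mm width, z up
- softener: large grey bottle, 70 mm across, 210 mm high, behind the doser; not part of the job, leave it. Origin at its underside
- spray: white bottle, 60 mm across, 190 mm high, behind the doser; not part of the job, leave it. Origin at its underside
- paperroll: upright paper roll 110 mm across, 230 mm high, at the back right; not part of the job, leave it. Origin at its underside
- scoop: clear measuring cup 68 mm across, 60 mm high, near the robot on the left; not part of the job, leave it. Origin at its underside
- scrubber: flat brush with a wooden handle, 180 mm long, lying behind the doser; not part of the job, leave it. Origin at its underside
- soapbar: reddish-brown bar of soap 80 x 50 x 25 mm, near the robot on the right; not part of the job, leave it. Origin at its underside
- jar: glass jar 80 mm across, 100 mm high, at the back left; not part of the job, leave it. Origin at its underside
There are look-alikes about, which are no part of the job. Leave any blue or purple look-alike of the block2 alone. What is shaped like the block3 but yellow is not meant.

How it is judged:
On the way, in this order (a step that is already met when the one before it is completed fails the run):
1. the lid has been turned so far that it has climbed over 5 mm on its neck (z of lid in the frame of doser above 0.065 m and horizontal distance between lid and doser below 0.008 m), for 0.1 s.
2. the lid is lifted free of the neck (z of lid in the frame of doser above 0.085 m), for 0.1 s.
At the end, for the whole second after the job is handed in: The lid lies flat, knob up, on the drip mat, its middle within 45 mm of the mat's middle; every block present lies in a bay (within 5 mm of the bay's centre in each direction), level, its top no more than 2.5 mm proud of the deck; all at rest (horizontal distance between lid and mat below 0.045 m and angle between lid's own z axis and vertical below 0.08 rad and height (world z) of lid below 0.01 m and linear speed of each of lid, block0, block1, block2, block3 below 0.01 m/s and ((x of block0 in the frame of bay0 between -0.005 and 0.005 m and y of block0 in the frame of bay0 between -0.005 and 0.005 m) or (x of block0 in the frame of bay1 between -0.005 and 0.005 m and y of block0 in the frame of bay1 between -0.005 and 0.005 m) or (x of block0 in the frame of bay2 between -0.005 and 0.005 m and y of block0 in the frame of bay2 between -0.005 and 0.005 m) or (x of block0 in the frame of bay3 between -0.005 and 0.005 m and y of block0 in the frame of bay3 between -0.005 and 0.005 m)) and z of block0 in the frame of doser between 0.04 and 0.0485 m and angle between the z axis of each of block0, block1, block2, block3 and the z axis of doser, either way round below 0.1 rad and ((x of block1 in the frame of bay0 between -0.005 and 0.005 m and y of block1 in the frame of bay0 between -0.005 and 0.005 m) or (x of block1 in the frame of bay1 between -0.005 and 0.005 m and y of block1 in the frame of bay1 between -0.005 and 0.005 m) or (x of block1 in the frame of bay2 between -0.005 and 0.005 m and y of block1 in the frame of bay2 between -0.005 and 0.005 m) or (x of block1 in the frame of bay3 between -0.005 and 0.005 m and y of block1 in the frame of bay3 between -0.005 and 0.005 m)) and z of block1 in the frame of doser between 0.04 and 0.0485 m and ((x of block2 in the frame of bay0 between -0.005 and 0.005 m and y of block2 in the frame of bay0 between -0.005 and 0.005 m) or (x of block2 in the frame of bay1 between -0.005 and 0.005 m and y of block2 in the frame of bay1 between -0.005 and 0.005 m) or (x of block2 in the frame of bay2 between -0.005 and 0.005 m and y of block2 in the frame of bay2 between -0.005 and 0.005 m) or (x of block2 in the frame of bay3 between -0.005 and 0.005 m and y of block2 in the frame of bay3 between -0.005 and 0.005 m)) and z of block2 in the frame of doser between 0.04 and 0.0485 m and ((x of block3 in the frame of bay0 between -0.005 and 0.005 m and y of block3 in the frame of bay0 between -0.005 and 0.005 m) or (x of block3 in the frame of bay1 between -0.005 and 0.005 m and y of block3 in the frame of bay1 between -0.005 and 0.005 m) or (x of block3 in the frame of bay2 between -0.005 and 0.005 m and y of block3 in the frame of bay2 between -0.005 and 0.005 m) or (x of block3 in the frame of bay3 between -0.005 and 0.005 m and y of block3 in the frame of bay3 between -0.005 and 0.005 m)) and z of block3 in the frame of doser between 0.04 and 0.0485 m); the robot touches nothing.
It fails at once if another thing on the worktop was moved more than 40 mm (distance of any of softener, spray, paperroll, scoop, scrubber, soapbar, jar from where it was at the start of the episode above 0.04 m).
It fails at once if the lid was forced: over 80 N between lid and doser (contact force between lid and doser above 80 N).
Of block0, block1, block2, block3 only 3 to 4 are there at a start; the rules pass over those that are not, and their reading is None.
At some moment in a run one of block0, block1, block2, block3 may be knocked a few centimetres aside while the robot is not near it.
It also fails if it takes over 210 s, if anything falls off the work surface, if the arm or the gripper's body presses on something with over 40 N, if the wrist force passes 120 N, or if a joint passes its speed limit or range.

## Working session

There is one attempt and no reset: what is moved stays moved. The work goes in short steps, Python scripts to look and compute and a tool call to move; the robot and the scene stay as the last step left them, time stands still between calls to the robot, and variables do not carry over. Pictures are saved under pics/ and viewed, and the job is handed in when it is done.

Besides the shell and the picture viewer there is one more tool, called after "Request:" by a JSON object that holds its "op" and its "data". drive_tool: Moves the arm, as the interface text tells. Its arguments: {"type":"object","properties":{"motion":{"type":"array"},"fingers":{"type":"number"}},"required":["motion"]}

```bash
ls; mkdir -p pics; cat > h.py <<'E'
from rig import ctrl
import numpy as np, cv2
def cam(n):
    c=ctrl.camera(n); h,w=c['range_z'].shape
    f=h/2/np.tan(np.radians(c['vertical_fov'])/2)
    v,u=np.mgrid[:h,:w]; z=c['range_z']
    P=np.stack([(u-c['cx'])/f*z,(v-c['cy'])/f*z,z],-1)
    T=np.array(c['cam_to_world']); W=P@T[:3,:3].T+T[:3,3]; W[z==0]=np.nan
    c['W']=W; c['f']=f; return c
def save(c,n): cv2.imwrite('pics/'+n+'.png',cv2.cvtColor(c['pixels'],cv2.COLOR_RGB2BGR))
E
python3 - <<'E'
from h import *
for n in('scene','top'):
    c=cam(n); save(c,n+'0'); np.savez(n+'0.npz',W=c['W'],p=c['pixels'])
    print(n,np.array(c['cam_to_world']).round(3))
s=ctrl.read_state();print(s)
E
```

```text
pics
scene [[-0.876  0.321 -0.359  0.903]
 [ 0.481  0.61  -0.629  0.658]
 [ 0.017 -0.724 -0.689  0.754]
 [ 0.     0.     0.     1.   ]]
top [[ 0.007 -0.981  0.196  0.339]
 [-1.    -0.006  0.003  0.065]
 [-0.002 -0.196 -0.981  1.101]
 [ 0.     0.     0.     1.   ]]
{'time': 0.1, 'qpos': array([ 1.27898375e+00,  3.20232838e-01,  1.56555201e+00,  3.68963675e-05,
        1.25741089e+00, -1.99777089e-02]), 'dq': array([ 0.00121382,  0.00040593, -0.00421464,  0.00080704, -0.00066572,
        0.00049911]), 'joint_efforts': array([-6.84348888e-04, -4.16409123e+01, -2.34702659e+01, -3.03754359e-05,
        4.93580199e-03, -2.03363913e-05]), 'eef_pos': array([0.15424038, 0.55348336, 0.2305655 ]), 'eef_rot': array([[ 2.68509970e-01,  9.63276778e-01, -4.94802782e-04],
       [ 9.63275573e-01, -2.68510417e-01, -1.52520843e-03],
       [-1.60205757e-03, -6.70977637e-05, -9.99998714e-01]]), 'force': array([-0.04118654,  0.0509054 ,  0.1965209 ]), 'moment': array([-0.0351879 , -0.02704776, -0.03495979]), 'gripper_width': 1.0022012920560768}
```

View pics/scene0.png

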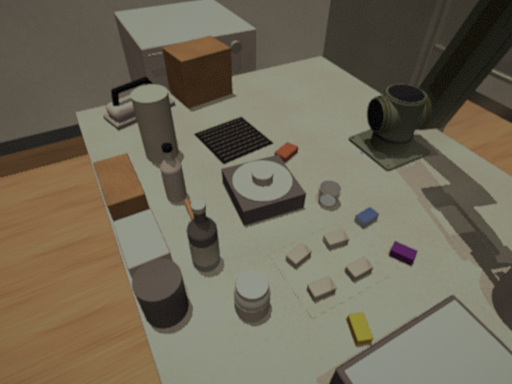

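View pics/top0.png

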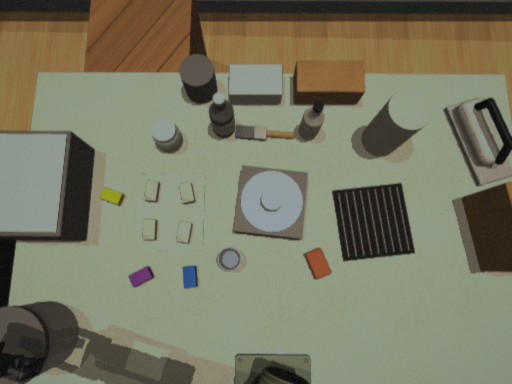

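Top view: four blocks near (151,190), (186,192), (149,229) and (184,232), the lid at (272,201), the mat at (373,222). The coloured look-alikes sit off the sheet. Measuring these now.

```bash
cat > m.py <<'E'
from h import *
def blobs(W,mask,mn=30):
    n,l,st,ce=cv2.connectedComponentsWithStats(mask.astype(np.uint8))
    for i in range(1,n):
        if st[i,4]<mn: continue
        P=W[l==i]; r=cv2.minAreaRect((P[:,:2]*1000).astype(np.float32))
        print('pix',ce[i].round(),'n',st[i,4],'mean',P.mean(0).round(4),'rect c',np.round(r[0],1),'size',np.round(r[1],1),'ang',round(r[2],1),'z',np.percentile(P[:,2],[5,50,95]).round(4))
E
python3 - <<'E'
from m import *
d=np.load('top0.npz');W=d['W'];p=d['p'].astype(int)
z=W[...,2]
reg=np.zeros(z.shape,bool);reg[170:290,95:215]=1
print('blocks');blobs(W,reg&(z>.02)&(z<.035))
reg[:]=0;reg[150:260,220:320]=1
print('doser top');blobs(W,reg&(z>.05)&(z<.062))
print('disc');blobs(W,reg&(z>.0630)&(z<.07))
print('knob');blobs(W,reg&(z>.085)&(z<.1))
reg[:]=0;reg[170:270,320:425]=1
print('mat');blobs(W,reg&(p.sum(-1)<150)&(z<.01))
reg[:]=0;reg[140:310,100:440]=1
for (v,u) in [(201,272),(201,300),(172,242),(222,373),(180,320)]:print(u,v,W[v,u])
im=cv2.cvtColor(d['p'],cv2.COLOR_RGB2BGR)[140:270,120:320]
cv2.imwrite('pics/crop0.png',cv2.resize(im,None,fx=4,fy=4,interpolation=cv2.INTER_CUBIC))
E
```

```text
blocks
pix [151. 191.] n 252 mean [0.5553 0.3535 0.0266] rect c [555.8 354.2] size [36.1 60.3] ang 85.7 z [0.0224 0.0268 0.0299]
pix [186. 192.] n 248 mean [0.551  0.2497 0.0267] rect c [551.2 250. ] size [60.  35.7] ang 13.5 z [0.0234 0.0267 0.0299]
pix [111. 196.] n 252 mean [0.5393 0.4698 0.0267] rect c [539.7 470.6] size [61.  35.8] ang 70.8 z [0.0232 0.0269 0.03  ]
pix [149. 229.] n 266 mean [0.4429 0.3532 0.027 ] rect c [442.7 353.6] size [36.2 60.3] ang 88.6 z [0.0236 0.0271 0.0298]
pix [184. 232.] n 267 mean [0.4351 0.2531 0.0266] rect c [435.3 253.3] size [36.5 59.8] ang 81.5 z [0.0231 0.0266 0.0303]
pix [140. 277.] n 286 mean [0.3094 0.3696 0.0269] rect c [309.3 370.5] size [35.9 59.5] ang 29.4 z [0.0235 0.0271 0.0302]
pix [189. 277.] n 283 mean [0.3101 0.2316 0.0269] rect c [310.4 232. ] size [59.8 36.3] ang 6.5 z [0.0236 0.0268 0.0306]
doser top
pix [271. 203.] n 1431 mean [0.5159 0.0047 0.0588] rect c [521.1   3.4] size [190.3 190.9] ang 83.8 z [0.0555 0.0589 0.0616]
pix [232. 251.] n 53 mean [0.3819 0.1129 0.0576] rect c [379.8 113.3] size [61.7 25.9] ang 73.9 z [0.0521 0.0578 0.0605]
disc
pix [271. 202.] n 1869 mean [0.5181 0.0039 0.065 ] rect c [520.4   2.7] size [174.4 171.7] ang 0.5 z [0.0632 0.0647 0.0675]
knob
pix [272. 199.] n 390 mean [0.5202 0.0037 0.092 ] rect c [521.1   3.5] size [58.6 60.7] ang 44.9 z [0.0889 0.092  0.0951]
mat
pix [373. 222.] n 3663 mean [ 0.4712 -0.2978  0.0031] rect c [ 473.  -297.6] size [205.8 208. ] ang 6.7 z [-0.0002  0.003   0.0064]
272 201 [0.51563665 0.00310906 0.09155872]
300 201 [ 0.52115332 -0.07736831  0.06288171]
242 172 [0.60543136 0.08667365 0.05814789]
373 222 [ 0.47022349 -0.29859199  0.00389494]
320 180 [ 5.96910533e-01 -1.47615926e-01 -1.86567003e-04]
```

View pics/crop0.png

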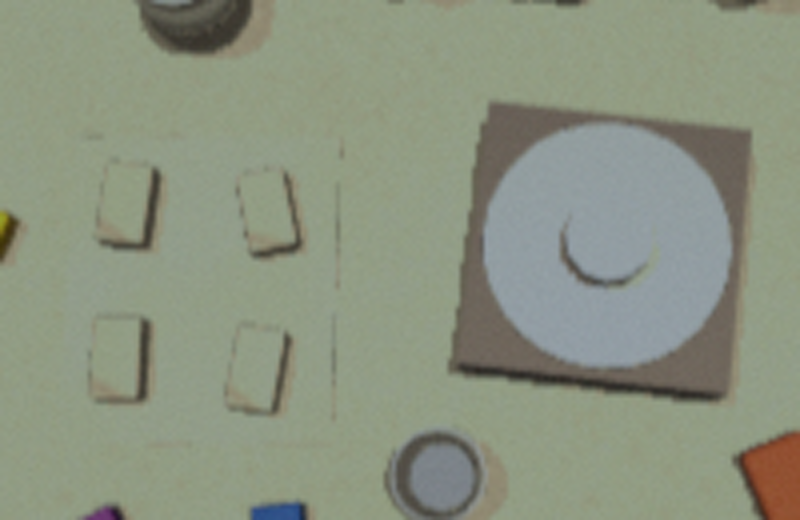

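```bash
cat > go.py <<'E'
import sys,numpy as np
from rig import ctrl
def go(x,y,z,yaw=None):
    s=ctrl.read_state();R=np.array(s['eef_rot']);d=R.T@(np.array([x,y,z])-s['eef_pos'])*100
    cy=np.degrees(np.arctan2(R[1,0],R[0,0]))
    t='' if yaw is None else round(-((yaw-cy+180)%360-180),2)
    print('cm',d.round(2),'twist',t,'| yaw now',round(cy,2),'pos',np.round(s['eef_pos'],4),'w',round(s['gripper_width'],3),'F',np.round(s['force'],1),'t',round(s['time'],1),'q6',round(s['qpos'][5],2))
if __name__=='__main__':
    a=[float(v) for v in sys.argv[1:]]; go(*a)
E
python3 go.py .521 .0035 .2 -40
```

```text
cm [-43.13  50.1    3.12] twist 114.42 | yaw now 74.42 pos [0.1542 0.5535 0.2306] w 1.002 F [-0.   0.1  0.2] t 0.1 q6 -0.02
```

Request:
{"op": "drive_tool", "data": {"motion": [{"x": -4.3,"y": 5,"z": 0.3,"twist": 10},{"x": -8.6,"y": 10,"z": 0.6,"twist": 20},{"x": -13,"y": 15,"z": 0.9,"twist": 30},{"x": -17.2,"y": 20,"z": 1.2,"twist": 40},{"x": -21.5,"y": 25,"z": 1.5,"twist": 50},{"x": -25.8,"y": 30,"z": 1.8,"twist": 60},{"x": -30,"y": 35,"z": 2.1,"twist": 70},{"x": -34.4,"y": 40,"z": 2.4,"twist": 80},{"x": -38.7,"y": 45,"z": 2.7,"twist": 90},{"x": -43.1,"y": 50.1,"z": 3.1,"twist": 100}], "fingers": 1}}

```text
time: 1.35
eef_pos: [0.5017, 0.0328, 0.2021]
eef_rot: [[0.899, -0.437, 0.0], [-0.437, -0.899, 0.0], [-0.0, -0.0, -1.0]]
force: [0.7, 0.8, 0.7]
gripper_width: 0.999
```

```bash
python3 go.py .521 .0035 .1 -40; python3 - <<'E'
from h import *
c=cam('wrist');save(c,'wr1');W=c['W'];z=W[...,2]
from m import blobs
blobs(W,(z>.086)&(z<.1),200)
E
python3 go.py .521 .0035 .1 -40
```

```text
cm [ 3.01  1.79 10.21] twist 14.07 | yaw now -25.93 pos [0.5017 0.0328 0.2021] w 0.999 F [0.7 0.8 0.7] t 1.4 q6 0.49
pix [293. 208.] n 3808 mean [0.5212 0.0051 0.0921] rect c [520.8   3.9] size [60.2 60.3] ang 42.4 z [0.091  0.0922 0.0932]
cm [ 2.32  1.39 10.18] twist 13.65 | yaw now -26.35 pos [0.5059 0.0268 0.2016] w 1.003 F [ 4.6 -5.1 -0.2] t 1.4 q6 0.5
```

View pics/wr1.png

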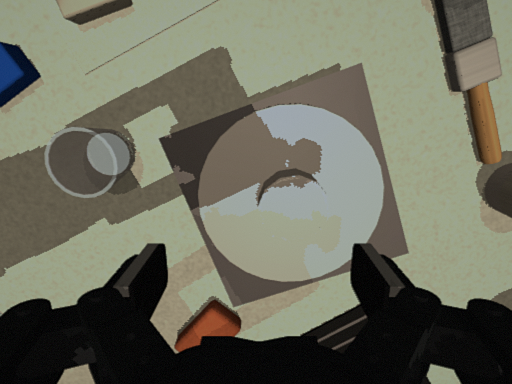

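Request:
{"op": "drive_tool", "data": {"motion": [{"x": 0,"y": 0,"z": 0,"twist": 0},{"x": 0,"y": 0,"z": 0,"twist": 0},{"x": 0,"y": 0,"z": 0,"twist": 0}]}}

```text
time: 1.78
eef_pos: [0.5003, 0.0359, 0.2024]
eef_rot: [[0.903, -0.429, -0.0], [-0.429, -0.903, 0.0], [-0.0, -0.0, -1.0]]
force: [-0.0, 0.4, 0.0]
gripper_width: 1.002
```

```bash
python3 go.py .521 .0038 .069 -47.6;python3 - <<'E'
from h import *
c=cam('wrist');save(c,'wr2');W=c['W'];z=W[...,2]
from m import blobs
blobs(W,(z>.086)&(z<.1),200)
blobs(W,(z>.056)&(z<.0625),400)
E
```

```text
cm [ 3.25  2.02 13.34] twist 22.17 | yaw now -25.43 pos [0.5003 0.0359 0.2024] w 1.002 F [-0.   0.4  0. ] t 1.8 q6 0.49
pix [296. 211.] n 3778 mean [0.5211 0.0052 0.0921] rect c [520.7   4. ] size [60.1 60.2] ang 13.2 z [0.091  0.0922 0.0933]
pix [288. 174.] n 11415 mean [0.5254 0.0254 0.0592] rect c [520.8   3.4] size [190.8 190.9] ang 83.8 z [0.0581 0.0592 0.0604]
pix [ 82. 163.] n 1072 mean [0.3589 0.1212 0.0586] rect c [360.1 120. ] size [67. 67.] ang 10.3 z [0.0567 0.0588 0.06  ]
```

Request:
{"op": "drive_tool", "data": {"motion": [{"x": 1.6,"y": 1.0,"z": 3,"twist": 10},{"x": 3.2,"y": 2.0,"z": 6,"twist": 20},{"x": 3.2,"y": 2.0,"z": 9,"twist": 22},{"x": 3.2,"y": 2.0,"z": 11,"twist": 22},{"x": 3.2,"y": 2.0,"z": 12.5,"twist": 22},{"x": 3.2,"y": 2.0,"z": 13.3,"twist": 22},{"x": 3.2,"y": 2.0,"z": 13.3,"twist": 22},{"x": 3.2,"y": 2.0,"z": 13.3,"twist": 22}]}}

```text
time: 2.82
eef_pos: [0.5218, 0.0029, 0.07]
eef_rot: [[0.675, -0.738, 0.002], [-0.738, -0.675, 0.0], [0.001, -0.001, -1.0]]
force: [0.5, -0.0, 1.0]
gripper_width: 0.998
```

```bash
python3 go.py .5208 .0039 .069 -47.2
```

```text
cm [-0.14  0.01  0.1 ] twist -0.36 | yaw now -47.56 pos [0.5218 0.0029 0.07  ] w 0.998 F [ 0.5 -0.   1. ] t 2.8 q6 0.81
```

Request:
{"op": "drive_tool", "data": {"motion": [{"x": -0.1,"y": 0,"z": 0,"twist": 0},{"x": -0.1,"y": 0,"z": 0,"twist": 0},{"x": -0.1,"y": 0,"z": 0,"twist": 0},{"x": -0.1,"y": 0,"z": 0,"twist": 0},{"x": -0.1,"y": 0,"z": 0,"twist": 0},{"x": -0.1,"y": 0,"z": 0,"twist": 0}], "fingers": -1}}

```text
time: 3.58
eef_pos: [0.521, 0.0036, 0.0702]
eef_rot: [[0.675, -0.738, 0.001], [-0.738, -0.675, 0.0], [0.001, -0.001, -1.0]]
force: [-0.3, -0.1, 6.1]
gripper_width: 0.68
```

```bash
python3 go.py .5208 .0039 .069 -47.2
```

```text
cm [-0.04 -0.01  0.12] twist -0.38 | yaw now -47.58 pos [0.521  0.0036 0.0702] w 0.68 F [-0.3 -0.1  6.1] t 3.6 q6 0.81
```

Request:
{"op": "drive_tool", "data": {"motion": [{"x": 0,"y": 0,"z": -0.05,"twist": -9},{"x": 0,"y": 0,"z": -0.09,"twist": -18},{"x": 0,"y": 0,"z": -0.13,"twist": -27},{"x": 0,"y": 0,"z": -0.17,"twist": -36},{"x": 0,"y": 0,"z": -0.21,"twist": -45},{"x": 0,"y": 0,"z": -0.25,"twist": -54},{"x": 0,"y": 0,"z": -0.28,"twist": -60},{"x": 0,"y": 0,"z": -0.28,"twist": -60},{"x": 0,"y": 0,"z": -0.28,"twist": -60}]}}

```text
time: 4.7
eef_pos: [0.5204, 0.0036, 0.0719]
eef_rot: [[0.977, 0.214, -0.0], [0.214, -0.977, 0.0], [-0.0, -0.0, -1.0]]
force: [0.2, -0.0, -2.4]
gripper_width: 0.688
```

```bash
python3 go.py .5208 .0039 .072 12.8;python3 - <<'E'
from h import *
c=cam('top')
W=c['W'];z=W[...,2]
reg=np.zeros(z.shape,bool);reg[150:260,220:320]=1
P=W[reg&(z>.063)&(z<.08)]
print(len(P),np.median(P,0))
print(ctrl.read_state()['moment'].round(2))
c=cam('scene');save(c,'s1')
E
```

```text
cm [ 0.04 -0.03 -0.01] twist -0.46 | yaw now 12.34 pos [0.5204 0.0036 0.0719] w 0.688 F [ 0.2 -0.  -2.4] t 4.7 q6 -0.23
460 [0.52370128 0.06847221 0.06594216]
[-0.06 -0.   -0.04]
```

View pics/s1.png

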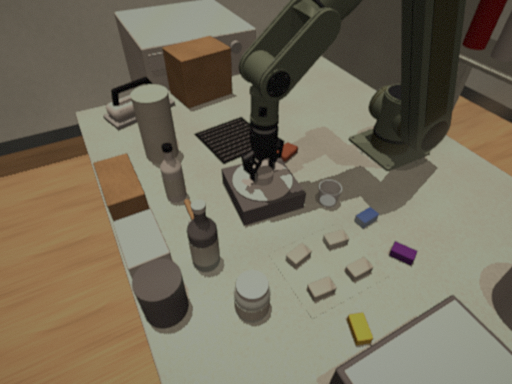

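Request:
{"op": "drive_tool", "data": {"motion": [{"x": 0,"y": 0,"z": 0,"twist": 0},{"x": 0,"y": 0,"z": 0,"twist": 0},{"x": 0,"y": 0,"z": 0,"twist": 0},{"x": 0,"y": 0,"z": 0,"twist": 10},{"x": 0,"y": 0,"z": 0,"twist": 20},{"x": 0,"y": 0,"z": 0,"twist": 30},{"x": 0,"y": 0,"z": 0,"twist": 40},{"x": 0,"y": 0,"z": 0,"twist": 50},{"x": 0,"y": 0,"z": 0,"twist": 60},{"x": 0,"y": 0,"z": 0,"twist": 60}], "fingers": 1}}

```text
time: 6.05
eef_pos: [0.5206, 0.0036, 0.0722]
eef_rot: [[0.676, -0.737, 0.0], [-0.737, -0.676, 0.0], [0.0, -0.0, -1.0]]
force: [-0.3, -0.1, -0.3]
gripper_width: 0.999
```

Request:
{"op": "drive_tool", "data": {"motion": [{"x": 0,"y": 0,"z": 0,"twist": 0},{"x": 0,"y": 0,"z": 0,"twist": 0},{"x": 0,"y": 0,"z": 0,"twist": 0},{"x": 0,"y": 0,"z": 0,"twist": 0},{"x": 0,"y": 0,"z": 0,"twist": 0}], "fingers": -1}}

```text
time: 6.68
eef_pos: [0.521, 0.0035, 0.0726]
eef_rot: [[0.675, -0.738, 0.001], [-0.738, -0.675, -0.0], [0.001, -0.001, -1.0]]
force: [-0.7, 0.1, 6.1]
gripper_width: 0.687
```

```bash
python3 go.py .5208 .0039 .072 -47.2
```

```text
cm [-0.04 -0.01  0.06] twist -0.35 | yaw now -47.55 pos [0.521  0.0035 0.0726] w 0.687 F [-0.7  0.1  6.1] t 6.7 q6 0.81
```

Request:
{"op": "drive_tool", "data": {"motion": [{"x": 0,"y": 0,"z": -0.04,"twist": -9},{"x": 0,"y": 0,"z": -0.08,"twist": -18},{"x": 0,"y": 0,"z": -0.12,"twist": -27},{"x": 0,"y": 0,"z": -0.16,"twist": -36},{"x": 0,"y": 0,"z": -0.2,"twist": -45},{"x": 0,"y": 0,"z": -0.24,"twist": -54},{"x": 0,"y": 0,"z": -0.27,"twist": -60},{"x": 0,"y": 0,"z": -0.27,"twist": -60},{"x": 0,"y": 0,"z": -0.27,"twist": -60}]}}

```text
time: 7.8
eef_pos: [0.5211, 0.0036, 0.0752]
eef_rot: [[0.977, 0.215, 0.001], [0.215, -0.977, 0.0], [0.001, 0.0, -1.0]]
force: [0.3, 0.1, 4.8]
gripper_width: 0.688
```

Request:
{"op": "drive_tool", "data": {"motion": [{"x": 0,"y": 0,"z": 0,"twist": 0},{"x": 0,"y": 0,"z": 0,"twist": 0},{"x": 0,"y": 0,"z": 0,"twist": 0},{"x": 0,"y": 0,"z": 0,"twist": 10},{"x": 0,"y": 0,"z": 0,"twist": 20},{"x": 0,"y": 0,"z": 0,"twist": 30},{"x": 0,"y": 0,"z": 0,"twist": 40},{"x": 0,"y": 0,"z": 0,"twist": 50},{"x": 0,"y": 0,"z": 0,"twist": 60},{"x": 0,"y": 0,"z": 0,"twist": 60}], "fingers": 1}}

```text
time: 9.05
eef_pos: [0.5204, 0.0035, 0.0747]
eef_rot: [[0.676, -0.737, -0.0], [-0.737, -0.676, 0.0], [-0.0, 0.0, -1.0]]
force: [-0.3, -0.4, 0.4]
gripper_width: 1.002
```

Request:
{"op": "drive_tool", "data": {"motion": [{"x": 0,"y": 0,"z": 0,"twist": 0},{"x": 0,"y": 0,"z": 0,"twist": 0},{"x": 0,"y": 0,"z": 0,"twist": 0},{"x": 0,"y": 0,"z": 0,"twist": 0},{"x": 0,"y": 0,"z": 0,"twist": 0}], "fingers": -1}}

```text
time: 9.68
eef_pos: [0.5208, 0.0036, 0.0752]
eef_rot: [[0.675, -0.738, 0.001], [-0.738, -0.675, 0.0], [0.0, -0.001, -1.0]]
force: [-1.0, 0.3, 5.3]
gripper_width: 0.69
```

```bash
python3 go.py .5208 .0039 .072 -47.2;python3 - <<'E'
from h import *
c=cam('top')
W=c['W'];z=W[...,2]
reg=np.zeros(z.shape,bool);reg[150:260,220:320]=1
P=W[reg&(z>.063)&(z<.08)]
print(len(P),np.median(P,0))
c=cam('scene');save(c,'s2')
E
```

```text
cm [-0.02 -0.02  0.32] twist -0.36 | yaw now -47.56 pos [0.5208 0.0036 0.0752] w 0.69 F [-1.   0.3  5.3] t 9.7 q6 0.81
482 [0.52506209 0.06850332 0.06787455]
```

Request:
{"op": "drive_tool", "data": {"motion": [{"x": 0,"y": 0,"z": -0.04,"twist": -9},{"x": 0,"y": 0,"z": -0.08,"twist": -18},{"x": 0,"y": 0,"z": -0.12,"twist": -27},{"x": 0,"y": 0,"z": -0.16,"twist": -36},{"x": 0,"y": 0,"z": -0.2,"twist": -45},{"x": 0,"y": 0,"z": -0.24,"twist": -54},{"x": 0,"y": 0,"z": -0.27,"twist": -60},{"x": 0,"y": 0,"z": -0.27,"twist": -60},{"x": 0,"y": 0,"z": -0.27,"twist": -60}]}}

```text
time: 10.9
eef_pos: [0.5211, 0.0034, 0.0778]
eef_rot: [[0.977, 0.214, 0.001], [0.214, -0.977, -0.0], [0.001, 0.0, -1.0]]
force: [0.0, -0.8, 5.5]
gripper_width: 0.684
```

Request:
{"op": "drive_tool", "data": {"motion": [{"x": 0,"y": 0,"z": 0,"twist": 0},{"x": 0,"y": 0,"z": 0,"twist": 0},{"x": 0,"y": 0,"z": 0,"twist": 0},{"x": 0,"y": 0,"z": 0,"twist": 10},{"x": 0,"y": 0,"z": 0,"twist": 20},{"x": 0,"y": 0,"z": 0,"twist": 30},{"x": 0,"y": 0,"z": 0,"twist": 40},{"x": 0,"y": 0,"z": 0,"twist": 50},{"x": 0,"y": 0,"z": 0,"twist": 60},{"x": 0,"y": 0,"z": 0,"twist": 60}], "fingers": 1}}

```text
time: 12.15
eef_pos: [0.5204, 0.0036, 0.0773]
eef_rot: [[0.676, -0.737, -0.0], [-0.737, -0.676, 0.0], [-0.0, 0.0, -1.0]]
force: [-0.2, -0.9, -0.5]
gripper_width: 1.007
```

Request:
{"op": "drive_tool", "data": {"motion": [{"x": 0,"y": 0,"z": 0,"twist": 0},{"x": 0,"y": 0,"z": 0,"twist": 0},{"x": 0,"y": 0,"z": 0,"twist": 0},{"x": 0,"y": 0,"z": 0,"twist": 0},{"x": 0,"y": 0,"z": 0,"twist": 0}], "fingers": -1}}

```text
time: 12.78
eef_pos: [0.5209, 0.0036, 0.0779]
eef_rot: [[0.675, -0.738, 0.001], [-0.738, -0.675, 0.0], [0.0, -0.001, -1.0]]
force: [-0.6, -0.2, 5.5]
gripper_width: 0.685
```

```bash
python3 go.py .5208 .0039 .078 -47.2;python3 - <<'E'
from h import *
c=cam('top')
W=c['W'];z=W[...,2]
reg=np.zeros(z.shape,bool);reg[150:260,220:320]=1
P=W[reg&(z>.063)&(z<.08)]
print(len(P),np.median(P,0))
c=cam('scene');save(c,'s2')
E
```

```text
cm [-0.03 -0.02 -0.01] twist -0.36 | yaw now -47.56 pos [0.5209 0.0036 0.0779] w 0.685 F [-0.6 -0.2  5.5] t 12.8 q6 0.81
506 [0.52505951 0.06636829 0.07035214]
```

Request:
{"op": "drive_tool", "data": {"motion": [{"x": 0,"y": 0,"z": -0.04,"twist": -9},{"x": 0,"y": 0,"z": -0.08,"twist": -18},{"x": 0,"y": 0,"z": -0.12,"twist": -27},{"x": 0,"y": 0,"z": -0.16,"twist": -36},{"x": 0,"y": 0,"z": -0.2,"twist": -45},{"x": 0,"y": 0,"z": -0.24,"twist": -54},{"x": 0,"y": 0,"z": -0.27,"twist": -60},{"x": 0,"y": 0,"z": -0.27,"twist": -60},{"x": 0,"y": 0,"z": -0.27,"twist": -60}]}}

```text
time: 14.0
eef_pos: [0.5211, 0.0035, 0.0805]
eef_rot: [[0.977, 0.214, 0.001], [0.214, -0.977, -0.0], [0.001, 0.0, -1.0]]
force: [-0.4, 0.9, 5.9]
gripper_width: 0.686
```

Request:
{"op": "drive_tool", "data": {"motion": [{"x": 0,"y": 0,"z": 0,"twist": 0},{"x": 0,"y": 0,"z": 0,"twist": 0},{"x": 0,"y": 0,"z": 0,"twist": 0},{"x": 0,"y": 0,"z": 0,"twist": 10},{"x": 0,"y": 0,"z": 0,"twist": 20},{"x": 0,"y": 0,"z": 0,"twist": 30},{"x": 0,"y": 0,"z": 0,"twist": 40},{"x": 0,"y": 0,"z": 0,"twist": 50},{"x": 0,"y": 0,"z": 0,"twist": 60},{"x": 0,"y": 0,"z": 0,"twist": 60}], "fingers": 1}}

```text
time: 15.25
eef_pos: [0.5204, 0.0036, 0.08]
eef_rot: [[0.676, -0.737, -0.0], [-0.737, -0.676, 0.0], [-0.0, 0.0, -1.0]]
force: [-0.2, -0.3, 0.1]
gripper_width: 1.0
```

Request:
{"op": "drive_tool", "data": {"motion": [{"x": 0,"y": 0,"z": 0,"twist": 0},{"x": 0,"y": 0,"z": 0,"twist": 0},{"x": 0,"y": 0,"z": 0,"twist": 0},{"x": 0,"y": 0,"z": 0,"twist": 0},{"x": 0,"y": 0,"z": 0,"twist": 0}], "fingers": -1}}

```text
time: 15.88
eef_pos: [0.5209, 0.0036, 0.0806]
eef_rot: [[0.675, -0.738, 0.001], [-0.738, -0.675, 0.0], [0.001, -0.001, -1.0]]
force: [-1.3, 0.6, 5.2]
gripper_width: 0.684
```

Request:
{"op": "drive_tool", "data": {"motion": [{"x": 0,"y": 0,"z": -0.03,"twist": -9},{"x": 0,"y": 0,"z": -0.06,"twist": -18},{"x": 0,"y": 0,"z": -0.09,"twist": -27},{"x": 0,"y": 0,"z": -0.12,"twist": -36},{"x": 0,"y": 0,"z": -0.14,"twist": -45},{"x": 0,"y": 0,"z": -0.16,"twist": -54},{"x": 0,"y": 0,"z": -0.18,"twist": -60},{"x": 0,"y": 0,"z": -0.18,"twist": -60},{"x": 0,"y": 0,"z": -0.18,"twist": -60}]}}

```text
time: 17.0
eef_pos: [0.5216, 0.0035, 0.0832]
eef_rot: [[0.976, 0.216, 0.003], [0.216, -0.976, -0.0], [0.003, 0.001, -1.0]]
force: [-0.5, 0.7, 9.8]
gripper_width: 0.682
```

```bash
python3 go.py .5208 .0039 .078 -47.2;python3 - <<'E'
from h import *
c=cam('top')
W=c['W'];z=W[...,2]
reg=np.zeros(z.shape,bool);reg[150:260,220:320]=1
P=W[reg&(z>.063)&(z<.085)]
print(len(P),np.median(P,0))
E
```

```text
cm [-0.07 -0.05  0.52] twist 59.65 | yaw now 12.45 pos [0.5216 0.0035 0.0832] w 0.682 F [-0.5  0.7  9.8] t 17.0 q6 -0.23
535 [0.52402576 0.06625044 0.07575318]
```

Request:
{"op": "drive_tool", "data": {"motion": [{"x": 0,"y": 0,"z": -0.1,"twist": 0},{"x": 0,"y": 0,"z": -0.2,"twist": 0},{"x": 0,"y": 0,"z": -0.3,"twist": 0},{"x": 0,"y": 0,"z": -0.3,"twist": 0}]}}

```text
time: 17.55
eef_pos: [0.5201, 0.0036, 0.0846]
eef_rot: [[0.977, 0.215, -0.001], [0.215, -0.977, 0.0], [-0.001, -0.0, -1.0]]
force: [0.3, -0.1, -2.5]
gripper_width: 0.686
```

```bash
python3 - <<'E'
from h import *
c=cam('top')
W=c['W'];z=W[...,2]
reg=np.zeros(z.shape,bool);reg[150:260,220:320]=1
P=W[reg&(z>.063)&(z<.085)]
print(len(P),np.median(P,0))
E
```

```text
536 [0.52369374 0.06628561 0.07715538]
```

Only a weight-like 2.5 N, so the lid seems free. I'll raise it straight up in steps.

Request:
{"op": "drive_tool", "data": {"motion": [{"x": 0,"y": 0,"z": -0.3,"twist": 0},{"x": 0,"y": 0,"z": -0.6,"twist": 0},{"x": 0,"y": 0,"z": -0.8,"twist": 0},{"x": 0,"y": 0,"z": -0.8,"twist": 0}]}}

```text
time: 18.1
eef_pos: [0.5207, 0.0036, 0.0933]
eef_rot: [[0.977, 0.215, 0.001], [0.215, -0.977, 0.0], [0.001, 0.0, -1.0]]
force: [-0.1, -1.0, -1.6]
gripper_width: 0.688
```

Request:
{"op": "drive_tool", "data": {"motion": [{"x": 0,"y": 0,"z": -1,"twist": 0},{"x": 0,"y": 0,"z": -2,"twist": 0},{"x": 0,"y": 0,"z": -4,"twist": 0},{"x": 0,"y": 0,"z": -6,"twist": 0},{"x": 0,"y": 0,"z": -6,"twist": 0},{"x": 0,"y": 0,"z": -6,"twist": 0}]}}

```text
time: 18.85
eef_pos: [0.5201, 0.0036, 0.1527]
eef_rot: [[0.977, 0.215, -0.001], [0.215, -0.977, 0.0], [-0.001, -0.0, -1.0]]
force: [0.4, 0.2, -1.9]
gripper_width: 0.685
```

```bash
python3 go.py .4725 -.2977 .07 12; python3 - <<'E'
from h import *
c=cam('top');save(c,'t3')
W=c['W'];z=W[...,2]
reg=np.zeros(z.shape,bool);reg[130:270,200:330]=1
P=W[reg&(z>.11)&(z<.16)]
print(len(P),np.median(P,0))
E
```

```text
cm [-11.13  28.4    8.27] twist 0.43 | yaw now 12.43 pos [0.5201 0.0036 0.1527] w 0.685 F [ 0.4  0.2 -1.9] t 18.9 q6 -0.23
937 [0.51257261 0.02446592 0.14530299]
```

View pics/t3.png

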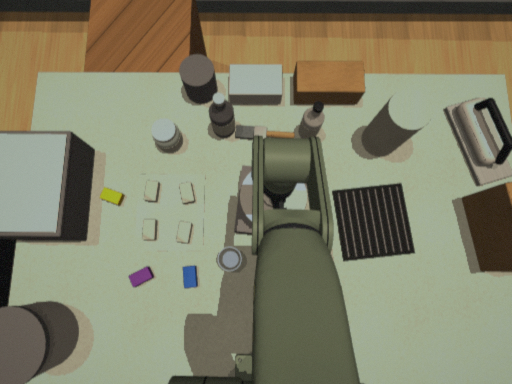

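Request:
{"op": "drive_tool", "data": {"motion": [{"x": -1.2,"y": 3,"z": 0,"twist": 0},{"x": -3.2,"y": 8,"z": 0,"twist": 0},{"x": -5.2,"y": 13,"z": 0,"twist": 0},{"x": -7.1,"y": 18,"z": 0,"twist": 0},{"x": -9.1,"y": 23,"z": 0,"twist": 0},{"x": -10.7,"y": 27,"z": 0,"twist": 0},{"x": -11.1,"y": 28.4,"z": 1,"twist": 0},{"x": -11.1,"y": 28.4,"z": 4,"twist": 0},{"x": -11.1,"y": 28.4,"z": 7,"twist": 0},{"x": -11.1,"y": 28.4,"z": 10,"twist": 0}]}}

```text
time: 20.15
eef_pos: [0.4728, -0.2964, 0.051]
eef_rot: [[0.976, 0.216, -0.002], [0.216, -0.976, 0.002], [-0.001, -0.002, -1.0]]
force: [0.1, -0.3, -1.6]
gripper_width: 0.681
```

Request:
{"op": "drive_tool", "data": {"motion": [{"x": 0,"y": 0,"z": 1,"twist": 0},{"x": 0,"y": 0,"z": 2,"twist": 0},{"x": 0,"y": 0,"z": 2.7,"twist": 0},{"x": 0,"y": 0,"z": 3.0,"twist": 0},{"x": 0,"y": 0,"z": 3.0,"twist": 0}]}}

```text
time: 20.78
eef_pos: [0.4735, -0.2978, 0.0233]
eef_rot: [[0.977, 0.215, 0.001], [0.215, -0.977, -0.0], [0.001, 0.0, -1.0]]
force: [-0.6, 0.1, -2.4]
gripper_width: 0.688
```

```bash
python3 go.py .4725 -.2977 .0165 12; python3 - <<'E'
from h import *
c=cam('top');W=c['W'];z=W[...,2]
reg=np.zeros(z.shape,bool);reg[160:290,300:440]=1
p=c['pixels'].astype(int)
P=W[reg&(p.min(-1)>120)&(z>.008)&(z<.06)]
print(len(P),np.median(P,0),np.percentile(P[:,2],[5,25,75]))
E
```

```text
cm [-0.09 -0.03  0.68] twist 0.42 | yaw now 12.42 pos [ 0.4735 -0.2978  0.0233] w 0.688 F [-0.6  0.1 -2.4] t 20.8 q6 -0.8
441 [ 0.43140393 -0.28144445  0.01564274] [0.01264989 0.01437443 0.01714004]
```

Request:
{"op": "drive_tool", "data": {"motion": [{"x": 0,"y": 0,"z": 0.3,"twist": 0},{"x": 0,"y": 0,"z": 0.5,"twist": 0},{"x": 0,"y": 0,"z": 0.62,"twist": 0},{"x": 0,"y": 0,"z": 0.62,"twist": 0}]}}

```text
time: 21.32
eef_pos: [0.4732, -0.2976, 0.0166]
eef_rot: [[0.977, 0.215, -0.0], [0.215, -0.977, 0.0], [-0.0, -0.0, -1.0]]
force: [-0.7, 0.3, -1.2]
gripper_width: 0.686
```

```bash
python3 go.py .4725 -.2977 .0165 12; python3 - <<'E'
from h import *
c=cam('top');W=c['W'];z=W[...,2]
reg=np.zeros(z.shape,bool);reg[160:290,300:440]=1
p=c['pixels'].astype(int)
P=W[reg&(p.min(-1)>120)&(z>.005)&(z<.06)]
print(len(P),np.median(P,0),np.percentile(P[:,2],[5,25,75]))
E
```

```text
cm [-0.07 -0.01  0.01] twist 0.43 | yaw now 12.43 pos [ 0.4732 -0.2976  0.0166] w 0.686 F [-0.7  0.3 -1.2] t 21.3 q6 -0.8
403 [ 0.5139893  -0.2779577   0.00903959] [0.00595009 0.0076476  0.01033068]
```

Contact is just about reached, so release and rise.

Request:
{"op": "drive_tool", "data": {"motion": [{"x": 0,"y": 0,"z": 0,"twist": 0},{"x": 0,"y": 0,"z": 0,"twist": 0},{"x": 0,"y": 0,"z": 0,"twist": 0},{"x": 0,"y": 0,"z": 0,"twist": 0},{"x": 0,"y": 0,"z": -2,"twist": 0},{"x": 0,"y": 0,"z": -6,"twist": 0},{"x": 0,"y": 0,"z": -12,"twist": 0},{"x": 0,"y": 0,"z": -18,"twist": 0},{"x": 0,"y": 0,"z": -22,"twist": 0},{"x": 0,"y": 0,"z": -22,"twist": 0}], "fingers": 1}}

```text
time: 22.62
eef_pos: [0.4748, -0.2987, 0.2407]
eef_rot: [[0.977, 0.215, 0.007], [0.215, -0.977, -0.004], [0.006, 0.006, -1.0]]
force: [0.3, 0.7, -0.0]
gripper_width: 0.999
```

```bash
python3 go.py .36 .2 .24 -4.3; python3 - <<'E'
from h import *
from m import blobs
c=cam('top');save(c,'t4');W=c['W'];z=W[...,2]
c=cam('scene');save(c,'s4')
reg=np.zeros(z.shape,bool);reg[140:320,95:215]=1
print('blocks');blobs(W,reg&(z>.02)&(z<.035))
E
```

```text
cm [ -0.48 -51.17  -0.23] twist 16.73 | yaw now 12.43 pos [ 0.4748 -0.2987  0.2407] w 0.999 F [ 0.3  0.7 -0. ] t 22.6 q6 -0.8
blocks
pix [174. 148.] n 46 mean [0.6875 0.2932 0.0276] rect c [688.3 296.1] size [17.7 66.4] ang 25.5 z [0.0206 0.0279 0.0343]
pix [151. 191.] n 255 mean [0.5552 0.3534 0.0266] rect c [555.7 354. ] size [36.3 59.5] ang 85.0 z [0.0224 0.0268 0.0298]
pix [186. 193.] n 251 mean [0.5506 0.2495 0.0267] rect c [551.  249.9] size [59.9 36. ] ang 13.7 z [0.0232 0.0269 0.0299]
pix [111. 196.] n 250 mean [0.5394 0.4699 0.0269] rect c [539.8 470.7] size [60.6 36. ] ang 70.7 z [0.023  0.0268 0.0306]
pix [149. 229.] n 271 mean [0.4429 0.3531 0.0267] rect c [442.5 353.7] size [36.1 60. ] ang 89.4 z [0.0227 0.0268 0.0302]
pix [184. 232.] n 266 mean [0.4352 0.2531 0.0269] rect c [435.5 253.8] size [36.  59.8] ang 81.6 z [0.023  0.027  0.0309]
pix [140. 277.] n 286 mean [0.3096 0.3695 0.0269] rect c [309.5 370.8] size [36.2 61.7] ang 28.9 z [0.0226 0.0272 0.0306]
pix [189. 277.] n 284 mean [0.3101 0.2316 0.027 ] rect c [310.4 232.2] size [59.8 36. ] ang 6.8 z [0.0235 0.0271 0.03  ]
```

View pics/t4.png

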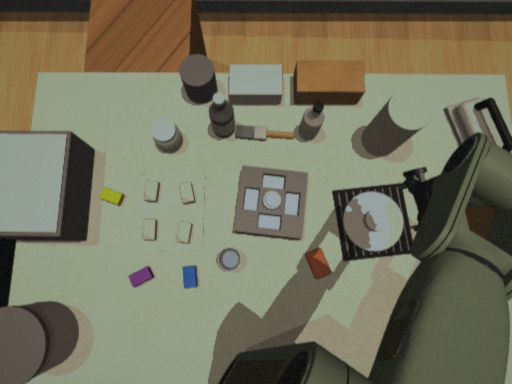

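View pics/s4.png

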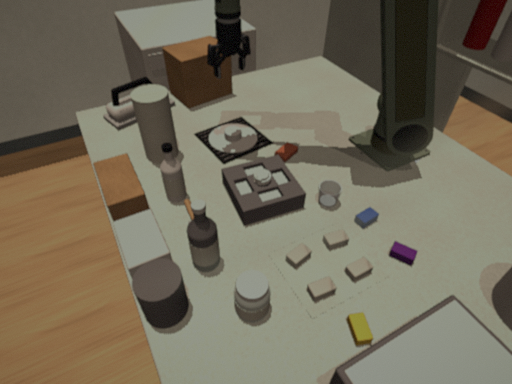

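```bash
python3 go.py .49 .03 .24 -6.2
```

```text
cm [  8.71 -31.61  -0.34] twist 18.62 | yaw now 12.42 pos [ 0.4729 -0.2974  0.2364] w 0.997 F [-1.  -0.2 -0.9] t 22.7 q6 -0.8
```

Request:
{"op": "drive_tool", "data": {"motion": [{"x": 1.4,"y": -5,"z": 0,"twist": 9},{"x": 2.8,"y": -10,"z": 0,"twist": 18.6},{"x": 4.2,"y": -15,"z": 0,"twist": 18.6},{"x": 5.5,"y": -20,"z": 0,"twist": 18.6},{"x": 7,"y": -25,"z": 0,"twist": 18.6},{"x": 8.7,"y": -31.6,"z": 0,"twist": 18.6},{"x": 8.7,"y": -31.6,"z": 0,"twist": 18.6},{"x": 8.7,"y": -31.6,"z": 0,"twist": 18.6},{"x": 8.7,"y": -31.6,"z": 0,"twist": 18.6}]}}

```text
time: 23.85
eef_pos: [0.49, 0.0284, 0.2361]
eef_rot: [[0.994, -0.109, -0.002], [-0.109, -0.994, -0.0], [-0.001, 0.001, -1.0]]
force: [-0.2, -0.1, -0.0]
gripper_width: 1.001
```

```bash
python3 go.py .5557 .3539 .2 -4.5; python3 - <<'E'
from h import *
from m import blobs
c=cam('wrist');save(c,'wr4');W=c['W'];z=W[...,2]
np.savez('wr4.npz',W=W,p=c['pixels'])
print('deck');blobs(W,(z>.055)&(z<.063),400)
print('neck');blobs(W,(z>.080)&(z<.088),100)
print('plates');blobs(W,(z>.040)&(z<.052),400)
E
```

```text
cm [  2.99 -33.07   3.58] twist -1.76 | yaw now -6.26 pos [0.49   0.0284 0.2361] w 1.001 F [-0.2 -0.1 -0. ] t 23.9 q6 0.14
deck
pix [115.  94.] n 1048 mean [0.3583 0.1212 0.0585] rect c [360.2 119.9] size [66.8 66.8] ang 80.4 z [0.0559 0.0587 0.0601]
pix [289. 178.] n 19641 mean [0.5199 0.0159 0.0592] rect c [520.9   3.3] size [190.8 190.8] ang 83.8 z [0.0579 0.0592 0.0604]
neck
pix [292. 198.] n 1418 mean [0.5208 0.0043 0.0829] rect c [520.9   3.9] size [49.9 36.7] ang 13.0 z [0.0807 0.083  0.0843]
pix [494. 271.] n 299 mean [ 0.7273 -0.0994  0.084 ] rect c [ 728.2 -104.2] size [52.1 15.8] ang 69.9 z [0.0805 0.084  0.0874]
plates
pix [494.  32.] n 535 mean [0.731  0.1391 0.046 ] rect c [734.3 137.4] size [16.3 57.6] ang 18.7 z [0.0406 0.046  0.0512]
pix [103.  94.] n 527 mean [0.341  0.1237 0.0461] rect c [349.3 122.3] size [57.8 38.4] ang 76.7 z [0.0406 0.0461 0.0513]
pix [292. 136.] n 2242 mean [0.5283 0.0609 0.0468] rect c [527.5  60.7] size [40.3 65. ] ang 83.7 z [0.0454 0.0468 0.0482]
pix [236. 190.] n 1980 mean [0.4623 0.0083 0.0452] rect c [462.7   8.7] size [63.3 41. ] ang 84.0 z [0.0437 0.045  0.0469]
pix [343. 189.] n 1983 mean [ 0.5808 -0.0042  0.0446] rect c [579.9  -4.2] size [63.7 39.1] ang 83.4 z [0.0428 0.0444 0.0484]
pix [288. 240.] n 1673 mean [ 0.5152 -0.0577  0.0466] rect c [514.7 -56.4] size [38.  64.8] ang 83.6 z [0.0449 0.0465 0.0489]
pix [475. 252.] n 408 mean [ 0.7317 -0.0968  0.0461] rect c [ 735.6 -101.5] size [59.9 27.6] ang 53.3 z [0.0406 0.0461 0.0514]
```

View pics/wr4.png

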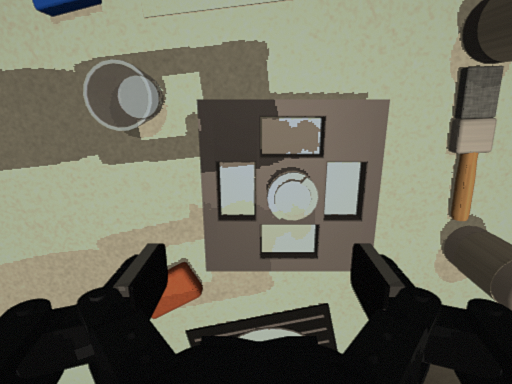

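```bash
python3 - <<'E'
from h import *
s=ctrl.read_state();R=s['eef_rot'];t=s['eef_pos']
for n in('wrist','scene','top'):
    c=cam(n);L=(c['W']-t)@R
    m=(abs(L[...,0])<.065)&(abs(L[...,1])<.02)&(L[...,2]>-.06)&(L[...,2]<.03)
    P=L[m];print(n,len(P)); 
    if len(P): 
        for a in(-1,1):
            Q=P[P[:,0]*a>0]; 
            if len(Q): print(a,'maxz',np.sort(Q[:,2])[-8:].round(4),'x',np.percentile(Q[:,0],[1,99]).round(4))
E
```

```text
wrist 7152
-1 maxz [-0.0126 -0.0124 -0.0123 -0.0123 -0.0123 -0.0122 -0.0122 -0.0122] x [-0.0637 -0.0424]
1 maxz [-0.0126 -0.0126 -0.0126 -0.0124 -0.0123 -0.0121 -0.012  -0.0116] x [0.0421 0.0636]
scene 229
-1 maxz [-0.0181 -0.0177 -0.0168 -0.0166 -0.0154 -0.0151 -0.0143 -0.0138] x [-0.0627 -0.0411]
1 maxz [-0.02   -0.0192 -0.019  -0.019  -0.0179 -0.0158 -0.0152 -0.0139] x [0.0422 0.0589]
top 3
-1 maxz [-0.0598 -0.0582 -0.0581] x [-0.0513 -0.0442]
```

Request:
{"op": "drive_tool", "data": {"motion": [{"x": 0.5,"y": -5,"z": 0,"twist": -1.7},{"x": 1,"y": -11,"z": 0,"twist": -1.7},{"x": 1.5,"y": -17,"z": 0,"twist": -1.7},{"x": 2,"y": -23,"z": 2,"twist": -1.7},{"x": 2.5,"y": -29,"z": 5,"twist": -1.7},{"x": 3,"y": -33.05,"z": 8,"twist": -1.7},{"x": 3,"y": -33.05,"z": 11,"twist": -1.7},{"x": 3,"y": -33.05,"z": 11,"twist": -1.7},{"x": 3,"y": -33.05,"z": 11,"twist": -1.7}], "fingers": 0.65}}

```text
time: 25.18
eef_pos: [0.5565, 0.3546, 0.1281]
eef_rot: [[0.997, -0.079, 0.002], [-0.079, -0.997, 0.001], [0.002, -0.001, -1.0]]
force: [-0.0, -0.2, 0.1]
gripper_width: 0.825
```

```bash
python3 - <<'E'
from h import *
from m import blobs
s=ctrl.read_state();R=s['eef_rot'];t=s['eef_pos']
c=cam('wrist');save(c,'wr5');L=(c['W']-t)@R;W=c['W'];z=W[...,2]
m=(abs(L[...,0])<.065)&(abs(L[...,1])<.02)&(L[...,2]>-.06)&(L[...,2]<.03)
P=L[m]
for a in(-1,1):
    Q=P[P[:,0]*a>0]; print(a,'maxz',np.sort(Q[:,2])[-8:].round(4),'x',np.percentile(Q[:,0],[1,99]).round(4))
blobs(W,(z>.024)&(z<.033),400)
E
python3 go.py .5557 .3539 .012 -4.5
```

```text
-1 maxz [-0.0077 -0.0074 -0.0073 -0.0073 -0.0072 -0.007  -0.0064 -0.0062] x [-0.0627 -0.0343]
1 maxz [-0.0079 -0.0077 -0.0075 -0.0075 -0.0072 -0.0072 -0.0066 -0.0062] x [0.034  0.0624]
pix [223.  39.] n 4109 mean [0.5403 0.4699 0.0271] rect c [539.9 471.2] size [58.5 36. ] ang 70.3 z [0.0257 0.0272 0.0284]
pix [258. 191.] n 3040 mean [0.5563 0.3562 0.027 ] rect c [556.2 355.2] size [36.1 59.8] ang 84.6 z [0.0256 0.0271 0.0282]
pix [121. 202.] n 2973 mean [0.4436 0.3559 0.0269] rect c [443. 355.] size [36.2 59.8] ang 90.0 z [0.0255 0.027  0.0281]
pix [424. 207.] n 546 mean [0.691  0.332  0.0286] rect c [695.9 327.5] size [76.1 27.9] ang 52.7 z [0.0247 0.0287 0.0326]
pix [262. 301.] n 2237 mean [0.552  0.2528 0.0269] rect c [551.7 251.2] size [59.9 36.4] ang 12.8 z [0.0254 0.027  0.028 ]
cm [-0.12  0.11 11.67] twist -0.04 | yaw now -4.54 pos [0.5567 0.3547 0.1288] w 0.826 F [-1.3 -0.4  0.1] t 25.2 q6 0.63
```

View pics/wr5.png

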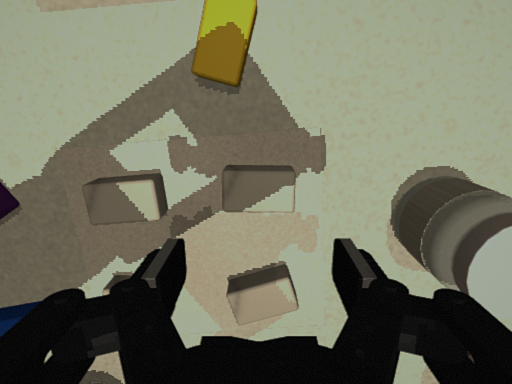

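Request:
{"op": "drive_tool", "data": {"motion": [{"x": -0.08,"y": 0.03,"z": 5,"twist": 0},{"x": -0.08,"y": 0.03,"z": 9,"twist": 0},{"x": -0.08,"y": 0.03,"z": 11,"twist": 0},{"x": -0.08,"y": 0.03,"z": 11.65,"twist": 0},{"x": -0.08,"y": 0.03,"z": 11.65,"twist": 0}]}}

```text
time: 25.85
eef_pos: [0.5557, 0.3549, 0.0117]
eef_rot: [[0.997, -0.079, 0.002], [-0.079, -0.997, 0.001], [0.002, -0.001, -1.0]]
force: [-1.0, 0.2, -0.2]
gripper_width: 0.823
```

Request:
{"op": "drive_tool", "data": {"motion": [{"x": 0,"y": 0,"z": 0,"twist": 0},{"x": 0,"y": 0,"z": 0,"twist": 0},{"x": 0,"y": 0,"z": 0,"twist": 0},{"x": 0,"y": 0,"z": 0,"twist": 0}], "fingers": -1}}

```text
time: 26.35
eef_pos: [0.5562, 0.3555, 0.0126]
eef_rot: [[0.997, -0.078, 0.004], [-0.078, -0.997, 0.002], [0.003, -0.002, -1.0]]
force: [1.0, -0.4, 6.8]
gripper_width: 0.682
```

Request:
{"op": "drive_tool", "data": {"motion": [{"x": 0,"y": 0,"z": -2,"twist": 0},{"x": 0,"y": 0,"z": -6,"twist": 0},{"x": 0,"y": 0,"z": -11,"twist": 0},{"x": 0,"y": 0,"z": -13,"twist": 0},{"x": 0,"y": 0,"z": -13,"twist": 0},{"x": 0,"y": 0,"z": -13,"twist": 0}]}}

```text
time: 27.1
eef_pos: [0.554, 0.3543, 0.1391]
eef_rot: [[0.997, -0.078, -0.002], [-0.078, -0.997, -0.001], [-0.002, 0.001, -1.0]]
force: [-0.3, 0.5, -1.4]
gripper_width: 0.681
```

```bash
python3 - <<'E'
from h import *
c=cam('wrist');save(c,'wr6');np.savez('wr6.npz',W=c['W'],p=c['pixels'])
s=ctrl.read_state();R=s['eef_rot'];t=s['eef_pos'];L=(c['W']-t)@R
m=(abs(L[...,0])<.025)&(abs(L[...,1])<.03)&(abs(L[...,2]+.016)<.006)
from m import blobs
blobs(L,m,100)
E
python3 go.py .5272 .0612 .13 -6.2
```

```text
pix [258. 258.] n 7881 mean [-0.     -0.0022 -0.0147] rect c [ 0.  -0.2] size [50.  36.5] ang 0.1 z [-0.0159 -0.0149 -0.013 ]
cm [-0.37 29.42  0.92] twist 1.73 | yaw now -4.47 pos [0.5539 0.3542 0.1386] w 0.682 F [ 0.4  0.1 -1.1] t 27.1 q6 0.63
```

View pics/wr6.png

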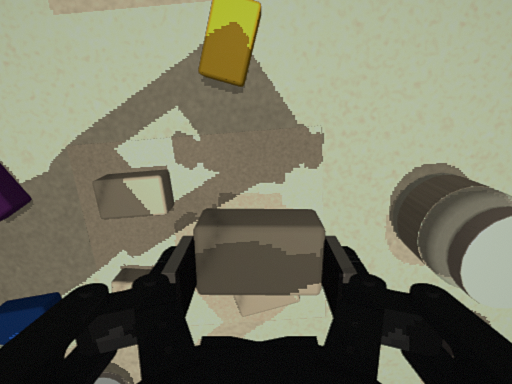

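Request:
{"op": "drive_tool", "data": {"motion": [{"x": -0.1,"y": 5,"z": 0,"twist": 1.7},{"x": -0.1,"y": 11,"z": 0,"twist": 1.7},{"x": -0.2,"y": 17,"z": 0.3,"twist": 1.7},{"x": -0.3,"y": 23,"z": 0.6,"twist": 1.7},{"x": -0.3,"y": 28,"z": 0.9,"twist": 1.7},{"x": -0.37,"y": 29.4,"z": 1,"twist": 1.7},{"x": -0.37,"y": 29.4,"z": 3,"twist": 1.7},{"x": -0.37,"y": 29.4,"z": 4.5,"twist": 1.7},{"x": -0.37,"y": 29.4,"z": 4.5,"twist": 1.7},{"x": -0.37,"y": 29.4,"z": 4.5,"twist": 1.7}]}}

```text
time: 28.4
eef_pos: [0.5285, 0.0626, 0.0954]
eef_rot: [[0.994, -0.107, 0.0], [-0.107, -0.994, 0.0], [0.0, -0.0, -1.0]]
force: [-0.7, 1.2, -0.6]
gripper_width: 0.686
```

```bash
python3 go.py .5272 .0612 .062 -6.2;python3 go.py .5272 .0612 .062 -6.2; python3 - <<'E'
from h import *
c=cam('wrist');save(c,'wr7')
c=cam('top');save(c,'t7')
from m import blobs
W=c['W'];z=W[...,2];reg=np.zeros(z.shape,bool);reg[150:260,220:320]=1
blobs(W,reg&(z>.10)&(z<.12),50)
E
```

```text
cm [-0.12  0.15  3.34] twist 0.08 | yaw now -6.12 pos [0.5285 0.0626 0.0954] w 0.686 F [-0.7  1.2 -0.6] t 28.4 q6 0.2
cm [-0.12  0.15  3.34] twist 0.08 | yaw now -6.12 pos [0.5285 0.0626 0.0954] w 0.686 F [-0.7  1.2 -0.6] t 28.4 q6 0.2
```

View pics/wr7.png

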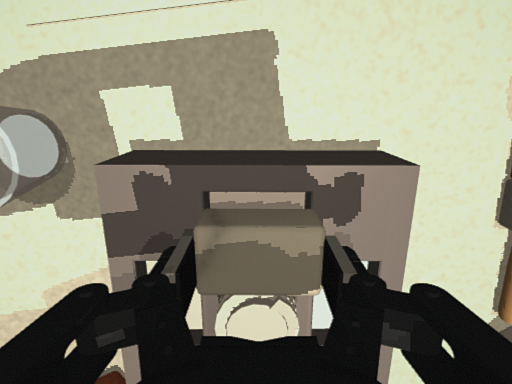

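Request:
{"op": "drive_tool", "data": {"motion": [{"x": -0.12,"y": 0.16,"z": 0.5,"twist": 0},{"x": -0.12,"y": 0.16,"z": 1.2,"twist": 0},{"x": -0.12,"y": 0.16,"z": 2,"twist": 0},{"x": -0.12,"y": 0.16,"z": 2.7,"twist": 0},{"x": -0.12,"y": 0.16,"z": 2.7,"twist": 0}]}}

```text
time: 29.12
eef_pos: [0.5263, 0.0604, 0.0675]
eef_rot: [[0.994, -0.108, -0.002], [-0.108, -0.994, -0.0], [-0.002, 0.0, -1.0]]
force: [-0.1, 0.2, -0.5]
gripper_width: 0.685
```

```bash
python3 go.py .5272 .0612 .062 -6.2
```

```text
cm [ 0.08 -0.09  0.55] twist 0.03 | yaw now -6.17 pos [0.5263 0.0604 0.0675] w 0.685 F [-0.1  0.2 -0.5] t 29.1 q6 0.2
```

Request:
{"op": "drive_tool", "data": {"motion": [{"x": 0.05,"y": -0.05,"z": 0.2,"twist": 0},{"x": 0.05,"y": -0.05,"z": 0.4,"twist": 0},{"x": 0.05,"y": -0.05,"z": 0.6,"twist": 0},{"x": 0.05,"y": -0.05,"z": 0.6,"twist": 0}]}}

```text
time: 29.62
eef_pos: [0.5273, 0.0609, 0.0622]
eef_rot: [[0.994, -0.108, -0.0], [-0.108, -0.994, 0.0], [-0.0, -0.0, -1.0]]
force: [-0.3, 0.4, -1.1]
gripper_width: 0.684
```

Request:
{"op": "drive_tool", "data": {"motion": [{"x": 0,"y": 0,"z": 0.1,"twist": 0},{"x": 0,"y": 0,"z": 0.2,"twist": 0},{"x": 0,"y": 0,"z": 0.2,"twist": 0}]}}

```text
time: 30.0
eef_pos: [0.5274, 0.0609, 0.0603]
eef_rot: [[0.994, -0.108, 0.0], [-0.108, -0.994, 0.0], [0.0, -0.0, -1.0]]
force: [0.5, -0.1, -0.3]
gripper_width: 0.685
```

Request:
{"op": "drive_tool", "data": {"motion": [{"x": 0,"y": 0,"z": 0,"twist": 0},{"x": 0,"y": 0,"z": 0,"twist": 0},{"x": 0,"y": 0,"z": 0,"twist": 0},{"x": 0,"y": 0,"z": -2,"twist": 0},{"x": 0,"y": 0,"z": -5,"twist": 0},{"x": 0,"y": 0,"z": -5,"twist": 0}], "fingers": 0.65}}

```text
time: 30.75
eef_pos: [0.529, 0.0611, 0.1123]
eef_rot: [[0.994, -0.108, 0.005], [-0.108, -0.994, 0.001], [0.005, -0.001, -1.0]]
force: [-0.5, -0.1, -0.8]
gripper_width: 0.824
```

Request:
{"op": "drive_tool", "data": {"motion": [{"x": 0,"y": 0,"z": 0,"twist": 0},{"x": 0,"y": 0,"z": 0,"twist": 0},{"x": 0,"y": 0,"z": 0,"twist": 0},{"x": 0,"y": 0,"z": 0,"twist": 0},{"x": 0,"y": 0,"z": 0,"twist": 0}], "fingers": -1}}

```text
time: 31.38
eef_pos: [0.5273, 0.0609, 0.1101]
eef_rot: [[0.994, -0.108, -0.0], [-0.108, -0.994, 0.0], [-0.0, -0.0, -1.0]]
force: [0.5, 0.5, -0.4]
gripper_width: -0.001
```

```bash
python3 - <<'E'
from h import *
c=cam('wrist');save(c,'wr8');W=c['W'];z=W[...,2]
from m import blobs
blobs(W,(z>.065)&(z<.078),300)
E
python3 go.py .5272 .0612 .080 -6.2
```

```text
pix [258. 216.] n 4876 mean [0.5276 0.0649 0.0741] rect c [527.3  61.3] size [35.9 60.4] ang 83.0 z [0.0708 0.0745 0.0756]
cm [-0.02 -0.03  3.02] twist 0.03 | yaw now -6.17 pos [0.5274 0.0609 0.1102] w 0.002 F [-0.1 -0.8  0.6] t 31.4 q6 0.2
```

View pics/wr8.png

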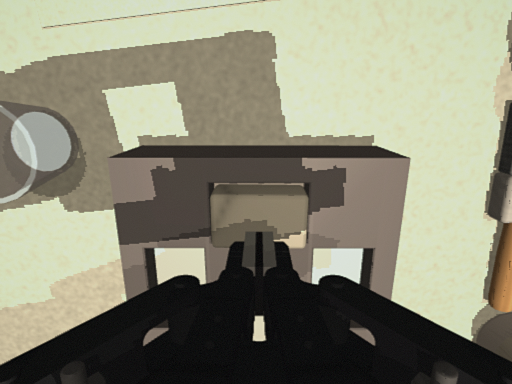

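Request:
{"op": "drive_tool", "data": {"motion": [{"x": 0,"y": 0,"z": 2,"twist": 0},{"x": 0,"y": 0,"z": 3.2,"twist": 0},{"x": 0,"y": 0,"z": 3.6,"twist": 0},{"x": 0,"y": 0,"z": 4,"twist": 0},{"x": 0,"y": 0,"z": 4.4,"twist": 0},{"x": 0,"y": 0,"z": 4.8,"twist": 0},{"x": 0,"y": 0,"z": 5,"twist": 0},{"x": 0,"y": 0,"z": 5,"twist": 0}]}}

```text
time: 32.42
eef_pos: [0.528, 0.061, 0.0601]
eef_rot: [[0.994, -0.108, 0.002], [-0.108, -0.994, 0.0], [0.001, -0.0, -1.0]]
force: [-0.3, 0.4, 0.2]
gripper_width: 0.004
```

```bash
python3 go.py .5272 .0612 .060 -6.2
```

```text
cm [-0.09 -0.01  0.01] twist 0.03 | yaw now -6.17 pos [0.528  0.061  0.0601] w 0.004 F [-0.3  0.4  0.2] t 32.4 q6 0.2
```

Request:
{"op": "drive_tool", "data": {"motion": [{"x": 0,"y": 0,"z": 0.1,"twist": 0},{"x": 0,"y": 0,"z": 0.15,"twist": 0},{"x": 0,"y": 0,"z": 0.15,"twist": 0},{"x": 0,"y": 0,"z": 0.15,"twist": 0}]}}

```text
time: 32.92
eef_pos: [0.5282, 0.061, 0.06]
eef_rot: [[0.994, -0.108, 0.002], [-0.108, -0.994, 0.0], [0.002, -0.001, -1.0]]
force: [-2.8, -0.5, 9.5]
gripper_width: 0.002
```

Request:
{"op": "drive_tool", "data": {"motion": [{"x": 0,"y": 0,"z": 0.08,"twist": 0},{"x": 0,"y": 0,"z": 0.08,"twist": 0},{"x": 0,"y": 0,"z": 0.08,"twist": 0}]}}

```text
time: 33.3
eef_pos: [0.5283, 0.061, 0.0599]
eef_rot: [[0.994, -0.107, 0.003], [-0.107, -0.994, 0.0], [0.003, -0.001, -1.0]]
force: [-3.9, -1.4, 15.1]
gripper_width: -0.003
```

Request:
{"op": "drive_tool", "data": {"motion": [{"x": 0,"y": 0,"z": -3,"twist": 0},{"x": 0,"y": 0,"z": -8,"twist": 0},{"x": 0,"y": 0,"z": -13,"twist": 0},{"x": 0,"y": 0,"z": -13,"twist": 0},{"x": 0,"y": 0,"z": -13,"twist": 0}], "fingers": 0.65}}

```text
time: 33.92
eef_pos: [0.5271, 0.0609, 0.1873]
eef_rot: [[0.994, -0.108, -0.0], [-0.108, -0.994, 0.0], [-0.0, 0.0, -1.0]]
force: [0.3, 0.2, -0.4]
gripper_width: 0.825
```

```bash
cat > see.py <<'E'
from h import *
from m import blobs
import sys
c=cam('top');save(c,sys.argv[1]);W=c['W'];z=W[...,2]
reg=np.zeros(z.shape,bool);reg[165:320,95:215]=1
print('blocks');blobs(W,reg&(z>.02)&(z<.035),150)
E
python3 - <<'E'
from h import *
from m import blobs
c=cam('wrist');save(c,'wr9');W=c['W'];z=W[...,2];np.savez('wr9.npz',W=W,p=c['pixels'])
blobs(W,(z>.056)&(z<.066),300)
E
python3 see.py t9
python3 go.py .551 .2497 .128 13.6
```

```text
pix [500.  58.] n 647 mean [0.73   0.1441 0.0609] rect c [733.2 143.4] size [16.5 58.4] ang 6.5 z [0.0565 0.0608 0.0654]
pix [ 57. 137.] n 1291 mean [0.3586 0.1211 0.0586] rect c [360. 120.] size [67.1 67.4] ang 69.0 z [0.0567 0.0587 0.06  ]
pix [259. 223.] n 21661 mean [0.5228 0.0207 0.0591] rect c [520.8   3.2] size [191.6 190.7] ang 83.8 z [0.0579 0.0591 0.0602]
pix [259. 183.] n 2516 mean [0.5279 0.0618 0.059 ] rect c [528.   61.2] size [35.7 59.9] ang 83.7 z [0.0576 0.0591 0.0602]
blocks
pix [186. 192.] n 251 mean [0.5509 0.2495 0.027 ] rect c [552.  250.1] size [61.1 35.9] ang 13.3 z [0.0233 0.0272 0.0303]
pix [111. 196.] n 249 mean [0.5395 0.4697 0.0268] rect c [540.  470.9] size [61.2 35.5] ang 70.5 z [0.0229 0.0268 0.0305]
pix [149. 229.] n 272 mean [0.443  0.353  0.0269] rect c [442.4 353.3] size [60.3 37. ] ang 0.1 z [0.0233 0.0272 0.0303]
pix [183. 232.] n 266 mean [0.435  0.2532 0.0269] rect c [435.4 253.7] size [36.3 59.8] ang 81.8 z [0.023  0.027  0.0303]
pix [140. 277.] n 284 mean [0.3094 0.3699 0.0269] rect c [310.  370.4] size [36.2 60. ] ang 28.3 z [0.0235 0.0271 0.0302]
pix [189. 277.] n 285 mean [0.3101 0.2316 0.0269] rect c [310.3 232.2] size [59.9 36. ] ang 5.6 z [0.0235 0.0271 0.03  ]
cm [  0.42 -19.04   5.82] twist -19.77 | yaw now -6.17 pos [0.5265 0.0608 0.1863] w 0.826 F [-0.1  0.3 -0.5] t 34.0 q6 0.2
```

View pics/wr9.png

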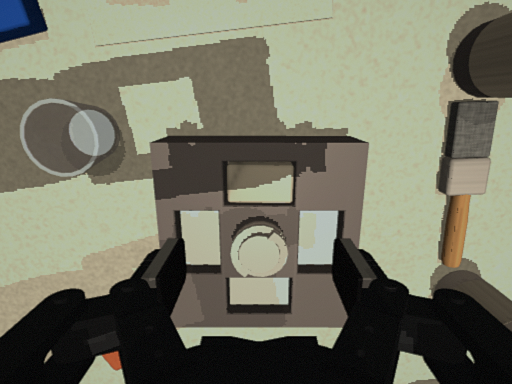

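Request:
{"op": "drive_tool", "data": {"motion": [{"x": 0.1,"y": -5,"z": 0,"twist": -9},{"x": 0.2,"y": -10,"z": 1,"twist": -19.5},{"x": 0.3,"y": -15,"z": 3,"twist": -19.5},{"x": 0.43,"y": -19.15,"z": 5.8,"twist": -19.5},{"x": 0.43,"y": -19.15,"z": 5.8,"twist": -19.5},{"x": 0.43,"y": -19.15,"z": 5.8,"twist": -19.5},{"x": 0.43,"y": -19.15,"z": 5.8,"twist": -19.5}]}}

```text
time: 34.9
eef_pos: [0.5525, 0.2498, 0.1306]
eef_rot: [[0.973, 0.229, 0.001], [0.229, -0.973, 0.0], [0.001, 0.0, -1.0]]
force: [0.1, 0.1, -0.0]
gripper_width: 0.821
```

```bash
cat > wb.py <<'E'
from h import *
from m import blobs
import sys
s0=ctrl.read_state()
c=cam('wrist');save(c,sys.argv[1]);W=c['W'];z=W[...,2]
np.savez('last.npz',W=W,p=c['pixels'])
reg=(W[...,0]-s0['eef_pos'][0])**2+(W[...,1]-s0['eef_pos'][1])**2<.05**2
blobs(W,(z>.024)&(z<.033)&reg,300)
E
python3 go.py .5512 .2507 .012 13.3; python3 wb.py wr10
```

```text
cm [-0.11 -0.12 11.86] twist -0.05 | yaw now 13.25 pos [0.5525 0.2498 0.1306] w 0.821 F [ 0.1  0.1 -0. ] t 34.9 q6 0.17
pix [258. 189.] n 3013 mean [0.5515 0.2517 0.0271] rect c [551.6 250.9] size [59.9 36.4] ang 13.3 z [0.0255 0.0271 0.0283]
```

Request:
{"op": "drive_tool", "data": {"motion": [{"x": -0.08,"y": -0.13,"z": 5,"twist": 0},{"x": -0.08,"y": -0.13,"z": 9,"twist": 0},{"x": -0.08,"y": -0.13,"z": 11,"twist": 0},{"x": -0.08,"y": -0.13,"z": 11.8,"twist": 0},{"x": -0.08,"y": -0.13,"z": 11.8,"twist": 0}]}}

```text
time: 35.58
eef_pos: [0.5516, 0.2516, 0.0125]
eef_rot: [[0.973, 0.23, 0.001], [0.23, -0.973, 0.0], [0.001, -0.0, -1.0]]
force: [-0.2, 0.7, 0.1]
gripper_width: 0.825
```

Request:
{"op": "drive_tool", "data": {"motion": [{"x": 0,"y": 0,"z": 0,"twist": 0},{"x": 0,"y": 0,"z": 0,"twist": 0},{"x": 0,"y": 0,"z": 0,"twist": 0},{"x": 0,"y": 0,"z": 0,"twist": 0}], "fingers": -1}}

```text
time: 36.08
eef_pos: [0.5524, 0.2523, 0.0138]
eef_rot: [[0.973, 0.231, 0.003], [0.231, -0.973, 0.001], [0.003, -0.0, -1.0]]
force: [0.5, -0.4, 7.3]
gripper_width: 0.681
```

Request:
{"op": "drive_tool", "data": {"motion": [{"x": 0,"y": 0,"z": -2,"twist": 0},{"x": 0,"y": 0,"z": -6,"twist": 0},{"x": 0,"y": 0,"z": -11,"twist": 0},{"x": 0,"y": 0,"z": -13,"twist": 0},{"x": 0,"y": 0,"z": -13,"twist": 0},{"x": 0,"y": 0,"z": -13,"twist": 0}]}}

```text
time: 36.83
eef_pos: [0.5502, 0.2516, 0.1407]
eef_rot: [[0.973, 0.231, -0.002], [0.231, -0.973, -0.001], [-0.002, 0.0, -1.0]]
force: [-0.2, 0.2, -1.3]
gripper_width: 0.68
```

```bash
cat > held.py <<'E'
from h import *
from m import blobs
import sys
s=ctrl.read_state();R=s['eef_rot'];t=s['eef_pos']
c=cam('wrist');save(c,sys.argv[1]);L=(c['W']-t)@R
m=(abs(L[...,0])<.025)&(abs(L[...,1])<.03)&(abs(L[...,2]+.016)<.006)
blobs(L,m,100)
E
python3 held.py wr11
python3 go.py .5146 -.0542 .13 -6.2
```

```text
pix [259. 260.] n 7639 mean [-0.     -0.0007 -0.0132] rect c [-0.   0.9] size [36.5 50.1] ang 89.8 z [-0.0143 -0.0133 -0.0119]
cm [-10.5   28.93   1.08] twist 19.53 | yaw now 13.33 pos [0.5501 0.2515 0.1403] w 0.683 F [-0.1 -0.1 -1.4] t 36.9 q6 0.18
```

Request:
{"op": "drive_tool", "data": {"motion": [{"x": -2,"y": 5,"z": 0,"twist": 9},{"x": -4,"y": 11,"z": 0,"twist": 19.5},{"x": -6.2,"y": 17,"z": 0,"twist": 19.5},{"x": -8,"y": 22,"z": 0,"twist": 19.5},{"x": -9.8,"y": 27,"z": 0,"twist": 19.5},{"x": -10.5,"y": 28.85,"z": 1,"twist": 19.5},{"x": -10.5,"y": 28.85,"z": 3,"twist": 19.5},{"x": -10.5,"y": 28.85,"z": 4.4,"twist": 19.5},{"x": -10.5,"y": 28.85,"z": 4.4,"twist": 19.5},{"x": -10.5,"y": 28.85,"z": 4.4,"twist": 19.5}]}}

```text
time: 38.12
eef_pos: [0.5158, -0.0526, 0.0981]
eef_rot: [[0.994, -0.107, 0.0], [-0.107, -0.994, 0.0], [0.0, -0.0, -1.0]]
force: [-0.1, 0.4, -1.5]
gripper_width: 0.684
```

```bash
python3 go.py .5146 -.0533 .062 -6.2;python3 held.py wr12
```

```text
cm [-0.12  0.08  3.61] twist 0.07 | yaw now -6.13 pos [ 0.5158 -0.0526  0.0981] w 0.684 F [-0.1  0.4 -1.5] t 38.1 q6 -0.02
pix [259. 260.] n 7642 mean [-0.     -0.0007 -0.0132] rect c [-0.   0.8] size [50.1 36.5] ang 0.3 z [-0.0143 -0.0133 -0.0119]
```

View pics/wr12.png

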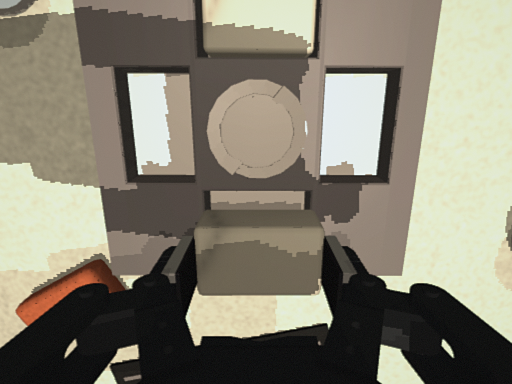

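Request:
{"op": "drive_tool", "data": {"motion": [{"x": -0.1,"y": 0.08,"z": 0.6,"twist": 0},{"x": -0.1,"y": 0.08,"z": 1.4,"twist": 0},{"x": -0.1,"y": 0.08,"z": 2.2,"twist": 0},{"x": -0.1,"y": 0.08,"z": 3.0,"twist": 0},{"x": -0.1,"y": 0.08,"z": 3.0,"twist": 0}]}}

```text
time: 38.8
eef_pos: [0.5138, -0.0536, 0.0671]
eef_rot: [[0.994, -0.108, -0.002], [-0.108, -0.994, 0.0], [-0.002, -0.0, -1.0]]
force: [-0.0, -0.6, -1.8]
gripper_width: 0.683
```

```bash
python3 go.py .5146 -.0533 .062 -6.2
```

```text
cm [ 0.07 -0.04  0.51] twist 0.03 | yaw now -6.17 pos [ 0.5138 -0.0536  0.0671] w 0.683 F [-0.  -0.6 -1.8] t 38.8 q6 -0.02
```

Request:
{"op": "drive_tool", "data": {"motion": [{"x": 0.03,"y": -0.03,"z": 0.2,"twist": 0},{"x": 0.03,"y": -0.03,"z": 0.4,"twist": 0},{"x": 0.03,"y": -0.03,"z": 0.58,"twist": 0},{"x": 0.03,"y": -0.03,"z": 0.58,"twist": 0}]}}

```text
time: 39.3
eef_pos: [0.5147, -0.0534, 0.0621]
eef_rot: [[0.994, -0.107, -0.0], [-0.107, -0.994, 0.0], [-0.0, -0.0, -1.0]]
force: [1.0, -0.2, -1.4]
gripper_width: 0.682
```

Request:
{"op": "drive_tool", "data": {"motion": [{"x": 0,"y": 0,"z": 0,"twist": 0},{"x": 0,"y": 0,"z": 0,"twist": 0},{"x": 0,"y": 0,"z": 0,"twist": 0},{"x": 0,"y": 0,"z": -2,"twist": 0},{"x": 0,"y": 0,"z": -5,"twist": 0},{"x": 0,"y": 0,"z": -5,"twist": 0}], "fingers": 0.65}}

```text
time: 40.05
eef_pos: [0.5164, -0.0536, 0.1142]
eef_rot: [[0.994, -0.108, 0.005], [-0.108, -0.994, -0.001], [0.005, -0.0, -1.0]]
force: [-0.3, -0.6, 0.3]
gripper_width: 0.824
```

Request:
{"op": "drive_tool", "data": {"motion": [{"x": 0,"y": 0,"z": 0,"twist": 0},{"x": 0,"y": 0,"z": 0,"twist": 0},{"x": 0,"y": 0,"z": 0,"twist": 0},{"x": 0,"y": 0,"z": 0,"twist": 0},{"x": 0,"y": 0,"z": 0,"twist": 0}], "fingers": -1}}

```text
time: 40.67
eef_pos: [0.5147, -0.0534, 0.112]
eef_rot: [[0.994, -0.107, -0.0], [-0.107, -0.994, 0.0], [-0.0, -0.0, -1.0]]
force: [-0.5, -0.3, -0.5]
gripper_width: 0.003
```

```bash
python3 - <<'E'
from h import *
c=cam('wrist');save(c,'wr13');W=c['W'];z=W[...,2]
from m import blobs
blobs(W,(z>.065)&(z<.079),300)
E
python3 go.py .5146 -.0542 .060 -6.2
```

```text
pix [253.  89.] n 642 mean [0.5201 0.0242 0.0772] rect c [520.   23.7] size [30.3 10.3] ang 6.8 z [0.0755 0.0773 0.0787]
pix [264. 163.] n 460 mean [ 0.5213 -0.0172  0.0772] rect c [521.9 -16.8] size [29.8  9.1] ang 3.7 z [0.0755 0.0772 0.0787]
pix [258. 216.] n 4744 mean [ 0.5149 -0.0504  0.0738] rect c [514.5 -53.9] size [35.9 60.2] ang 84.1 z [0.0707 0.0741 0.0752]
cm [-0.    0.08  5.21] twist 0.03 | yaw now -6.17 pos [ 0.5147 -0.0534  0.1121] w 0.0 F [-0.4 -0.7 -0.8] t 40.7 q6 -0.02
```

View pics/wr13.png

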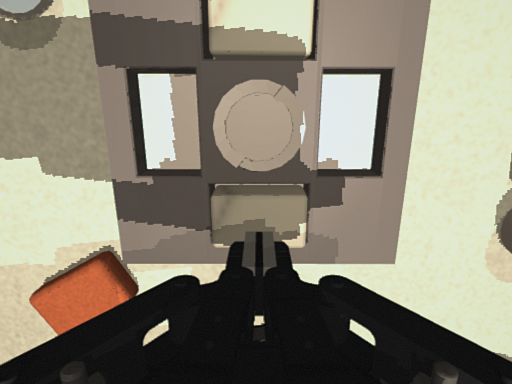

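Block sits in the −y bay. Press it down.

Request:
{"op": "drive_tool", "data": {"motion": [{"x": 0,"y": 0.08,"z": 2,"twist": 0},{"x": 0,"y": 0.08,"z": 3.4,"twist": 0},{"x": 0,"y": 0.08,"z": 3.8,"twist": 0},{"x": 0,"y": 0.08,"z": 4.2,"twist": 0},{"x": 0,"y": 0.08,"z": 4.6,"twist": 0},{"x": 0,"y": 0.08,"z": 5,"twist": 0},{"x": 0,"y": 0.08,"z": 5.3,"twist": 0},{"x": 0,"y": 0.08,"z": 5.38,"twist": 0},{"x": 0,"y": 0.08,"z": 5.38,"twist": 0}]}}

```text
time: 41.85
eef_pos: [0.5147, -0.0542, 0.0599]
eef_rot: [[0.994, -0.108, 0.001], [-0.108, -0.994, -0.0], [0.001, -0.0, -1.0]]
force: [-6.5, 1.1, 14.7]
gripper_width: 0.0
```

Request:
{"op": "drive_tool", "data": {"motion": [{"x": 0,"y": 0,"z": -3,"twist": 0},{"x": 0,"y": 0,"z": -8,"twist": 0},{"x": 0,"y": 0,"z": -13,"twist": 0},{"x": 0,"y": 0,"z": -13,"twist": 0},{"x": 0,"y": 0,"z": -13,"twist": 0}], "fingers": 0.65}}

```text
time: 42.48
eef_pos: [0.5146, -0.0542, 0.1877]
eef_rot: [[0.994, -0.108, -0.0], [-0.108, -0.994, 0.0], [-0.0, -0.0, -1.0]]
force: [-0.7, 0.4, -0.7]
gripper_width: 0.824
```

```bash
python3 - <<'E'
from h import *
from m import blobs
c=cam('wrist');save(c,'wr14');W=c['W'];z=W[...,2]
blobs(W,(z>.056)&(z<.066),300)
E
python3 see.py t14
python3 go.py .4354 .2545 .128 -8.3
```

```text
pix [41. 20.] n 633 mean [0.3597 0.0957 0.0586] rect c [359.3  98.1] size [24.1 60.6] ang 83.6 z [0.0565 0.0588 0.0602]
pix [259. 106.] n 31890 mean [0.5214 0.0094 0.0592] rect c [5.206e+02 4.000e-01] size [183.9 191. ] ang 84.0 z [0.058  0.0593 0.0604]
pix [260.  43.] n 3600 mean [0.5278 0.0607 0.0591] rect c [527.8  60.8] size [36.1 60.1] ang 83.0 z [0.0576 0.0592 0.0604]
pix [259. 183.] n 2496 mean [ 0.5153 -0.0535  0.059 ] rect c [515.2 -54. ] size [35.5 59.8] ang 83.9 z [0.0577 0.059  0.0602]
pix [493. 212.] n 456 mean [ 0.7256 -0.1036  0.061 ] rect c [ 728.9 -108.9] size [55.6 18.7] ang 80.4 z [0.0564 0.0609 0.0654]
blocks
pix [111. 196.] n 253 mean [0.5393 0.4696 0.0271] rect c [539.9 470.8] size [60. 36.] ang 70.5 z [0.0235 0.0272 0.0308]
pix [149. 229.] n 268 mean [0.4431 0.3533 0.0271] rect c [443.5 354.4] size [58.2 36.7] ang 0.5 z [0.0232 0.0271 0.0308]
pix [183. 232.] n 264 mean [0.4349 0.2532 0.0268] rect c [435.4 253.4] size [36.4 59.8] ang 81.7 z [0.0234 0.0269 0.0301]
pix [140. 277.] n 288 mean [0.3096 0.3695 0.027 ] rect c [309.6 370.1] size [35.9 60.7] ang 29.8 z [0.0233 0.027  0.0306]
pix [189. 277.] n 286 mean [0.3101 0.2315 0.027 ] rect c [310.4 232.2] size [59.8 36.4] ang 7.5 z [0.0235 0.027  0.0302]
cm [-11.11 -29.84   5.91] twist 2.13 | yaw now -6.17 pos [ 0.5139 -0.0541  0.1867] w 0.823 F [-0.5 -0.  -0.5] t 42.6 q6 -0.02
```

Request:
{"op": "drive_tool", "data": {"motion": [{"x": -2,"y": -5,"z": 0,"twist": 2.1},{"x": -4,"y": -11,"z": 0,"twist": 2.1},{"x": -6.5,"y": -17,"z": 0,"twist": 2.1},{"x": -8.5,"y": -22.5,"z": 0,"twist": 2.1},{"x": -10.5,"y": -28,"z": 1,"twist": 2.1},{"x": -11.1,"y": -29.84,"z": 4,"twist": 2.1},{"x": -11.1,"y": -29.84,"z": 5.8,"twist": 2.1},{"x": -11.1,"y": -29.84,"z": 5.8,"twist": 2.1},{"x": -11.1,"y": -29.84,"z": 5.8,"twist": 2.1}]}}

```text
time: 43.7
eef_pos: [0.4366, 0.2543, 0.1304]
eef_rot: [[0.99, -0.144, -0.0], [-0.144, -0.99, -0.0], [-0.0, 0.0, -1.0]]
force: [-0.1, -0.5, 1.1]
gripper_width: 0.827
```

```bash
python3 wb.py wr15;python3 go.py .4354 .2545 .012 -8.3
```

```text
pix [257. 191.] n 2976 mean [0.4356 0.2555 0.027 ] rect c [435.6 254.8] size [35.5 59.9] ang 82.0 z [0.0256 0.0271 0.0282]
cm [-1.600e-01  1.000e-02  1.188e+01] twist -0.01 | yaw now -8.31 pos [0.4369 0.2543 0.1308] w 0.826 F [ 0.4 -0.3 -0.1] t 43.8 q6 0.65
```

Request:
{"op": "drive_tool", "data": {"motion": [{"x": -0.1,"y": -0.02,"z": 5,"twist": 0},{"x": -0.1,"y": -0.02,"z": 9,"twist": 0},{"x": -0.1,"y": -0.02,"z": 11,"twist": 0},{"x": -0.1,"y": -0.02,"z": 11.8,"twist": 0},{"x": -0.1,"y": -0.02,"z": 11.8,"twist": 0}]}}

```text
time: 44.38
eef_pos: [0.436, 0.2548, 0.0129]
eef_rot: [[0.99, -0.144, 0.001], [-0.144, -0.99, 0.001], [0.001, -0.001, -1.0]]
force: [0.4, 0.4, 0.9]
gripper_width: 0.824
```

Request:
{"op": "drive_tool", "data": {"motion": [{"x": 0,"y": 0,"z": 0,"twist": 0},{"x": 0,"y": 0,"z": 0,"twist": 0},{"x": 0,"y": 0,"z": 0,"twist": 0},{"x": 0,"y": 0,"z": 0,"twist": 0}], "fingers": -1}}

```text
time: 44.88
eef_pos: [0.4366, 0.2553, 0.014]
eef_rot: [[0.99, -0.144, 0.003], [-0.144, -0.99, 0.002], [0.003, -0.002, -1.0]]
force: [-0.4, -1.4, 6.8]
gripper_width: 0.682
```

Request:
{"op": "drive_tool", "data": {"motion": [{"x": 0,"y": 0,"z": -2,"twist": 0},{"x": 0,"y": 0,"z": -6,"twist": 0},{"x": 0,"y": 0,"z": -11,"twist": 0},{"x": 0,"y": 0,"z": -13,"twist": 0},{"x": 0,"y": 0,"z": -13,"twist": 0},{"x": 0,"y": 0,"z": -13,"twist": 0}]}}

```text
time: 45.62
eef_pos: [0.4346, 0.2543, 0.1415]
eef_rot: [[0.99, -0.144, -0.002], [-0.144, -0.99, -0.001], [-0.002, 0.001, -1.0]]
force: [-0.4, -0.0, -0.9]
gripper_width: 0.675
```

```bash
python3 held.py wr16
python3 go.py .4632 .0098 .13 83.8;python3 go.py .4632 .0098 .13 -96.2
```

```text
pix [259. 259.] n 7553 mean [-0.    -0.001 -0.013] rect c [0.  0.4] size [36.1 50. ] ang 89.9 z [-0.0141 -0.0131 -0.0117]
cm [ 6.36 23.78  1.14] twist -92.07 | yaw now -8.27 pos [0.4345 0.2543 0.1411] w 0.681 F [-0.  -0.5 -0.7] t 45.7 q6 0.65
cm [ 6.36 23.78  1.14] twist 87.93 | yaw now -8.27 pos [0.4345 0.2543 0.1411] w 0.681 F [-0.  -0.5 -0.7] t 45.7 q6 0.65
```

Request:
{"op": "drive_tool", "data": {"motion": [{"x": 0.6,"y": 2.5,"z": 0,"twist": -10},{"x": 1.3,"y": 5,"z": 0,"twist": -20},{"x": 2,"y": 7.5,"z": 0,"twist": -30},{"x": 2.6,"y": 10,"z": 0,"twist": -40},{"x": 3.3,"y": 12.5,"z": 0,"twist": -50},{"x": 4,"y": 15,"z": 0,"twist": -60},{"x": 4.7,"y": 17.5,"z": 0,"twist": -70},{"x": 5.4,"y": 20,"z": 0,"twist": -80},{"x": 6,"y": 22.5,"z": 0,"twist": -90},{"x": 6.32,"y": 23.78,"z": 0,"twist": -92}]}}

```text
time: 46.92
eef_pos: [0.463, 0.0092, 0.141]
eef_rot: [[0.108, 0.994, -0.003], [0.994, -0.108, -0.0], [-0.0, -0.003, -1.0]]
force: [0.0, 0.6, -1.3]
gripper_width: 0.682
```

Request:
{"op": "drive_tool", "data": {"motion": [{"x": 0,"y": 0,"z": 1.5,"twist": 0},{"x": 0,"y": 0,"z": 3,"twist": 0},{"x": 0,"y": 0,"z": 4.3,"twist": 0},{"x": 0,"y": 0,"z": 4.3,"twist": 0},{"x": 0,"y": 0,"z": 4.3,"twist": 0}]}}

```text
time: 47.55
eef_pos: [0.464, 0.0104, 0.0994]
eef_rot: [[0.109, 0.994, 0.0], [0.994, -0.109, 0.0], [0.0, 0.0, -1.0]]
force: [-0.6, 0.3, -1.8]
gripper_width: 0.682
```

```bash
python3 go.py .4628 .0098 .062 83.8; python3 held.py wr17
```

```text
cm [-0.07 -0.11  3.74] twist -0.06 | yaw now 83.74 pos [0.464  0.0104 0.0994] w 0.682 F [-0.6  0.3 -1.8] t 47.5 q6 -1.46
pix [259. 259.] n 7553 mean [-0.     -0.0012 -0.0132] rect c [0.  0.3] size [36.2 50. ] ang 90.0 z [-0.0142 -0.0133 -0.0119]
```

View pics/wr17.png

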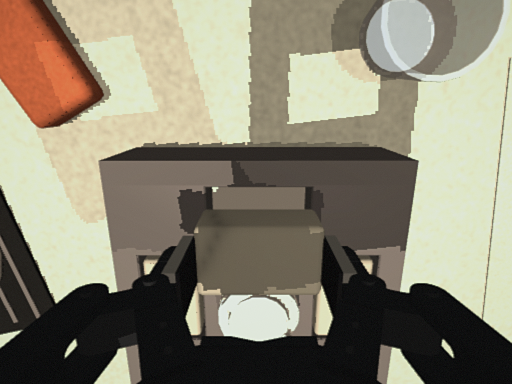

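Request:
{"op": "drive_tool", "data": {"motion": [{"x": -0.06,"y": -0.06,"z": 0.7,"twist": 0},{"x": -0.06,"y": -0.06,"z": 1.5,"twist": 0},{"x": -0.06,"y": -0.06,"z": 2.3,"twist": 0},{"x": -0.06,"y": -0.06,"z": 3.1,"twist": 0},{"x": -0.06,"y": -0.06,"z": 3.1,"twist": 0}]}}

```text
time: 48.22
eef_pos: [0.4625, 0.0098, 0.0676]
eef_rot: [[0.109, 0.994, -0.002], [0.994, -0.109, 0.0], [-0.0, -0.002, -1.0]]
force: [-0.0, -0.1, -1.1]
gripper_width: 0.679
```

```bash
python3 go.py .4628 .0098 .062 83.8
```

```text
cm [0.   0.03 0.56] twist -0.07 | yaw now 83.73 pos [0.4625 0.0098 0.0676] w 0.679 F [-0.  -0.1 -1.1] t 48.2 q6 -1.47
```

Request:
{"op": "drive_tool", "data": {"motion": [{"x": 0,"y": 0,"z": 0.2,"twist": 0},{"x": 0,"y": 0,"z": 0.4,"twist": 0},{"x": 0,"y": 0,"z": 0.62,"twist": 0},{"x": 0,"y": 0,"z": 0.62,"twist": 0}]}}

```text
time: 48.72
eef_pos: [0.463, 0.0098, 0.0621]
eef_rot: [[0.109, 0.994, -0.0], [0.994, -0.109, 0.0], [0.0, -0.0, -1.0]]
force: [0.3, -0.1, -1.0]
gripper_width: 0.689
```

Request:
{"op": "drive_tool", "data": {"motion": [{"x": 0,"y": 0,"z": 0,"twist": 0},{"x": 0,"y": 0,"z": 0,"twist": 0},{"x": 0,"y": 0,"z": 0,"twist": 0},{"x": 0,"y": 0,"z": -2,"twist": 0},{"x": 0,"y": 0,"z": -5,"twist": 0},{"x": 0,"y": 0,"z": -5,"twist": 0}], "fingers": 0.65}}

```text
time: 49.48
eef_pos: [0.4647, 0.0098, 0.114]
eef_rot: [[0.109, 0.994, 0.005], [0.994, -0.109, 0.0], [0.001, 0.005, -1.0]]
force: [1.1, 0.4, -0.8]
gripper_width: 0.823
```

Request:
{"op": "drive_tool", "data": {"motion": [{"x": 0,"y": 0,"z": 0,"twist": 0},{"x": 0,"y": 0,"z": 0,"twist": 0},{"x": 0,"y": 0,"z": 0,"twist": 0},{"x": 0,"y": 0,"z": 0,"twist": 0},{"x": 0,"y": 0,"z": 0,"twist": 0}], "fingers": -1}}

```text
time: 50.1
eef_pos: [0.463, 0.0098, 0.112]
eef_rot: [[0.109, 0.994, -0.0], [0.994, -0.109, 0.0], [0.0, -0.0, -1.0]]
force: [-0.2, 0.0, -0.9]
gripper_width: 0.002
```

```bash
python3 - <<'E'
from h import *
c=cam('wrist');save(c,'wr18');W=c['W'];z=W[...,2]
from m import blobs
blobs(W,(z>.065)&(z<.079),300)
E
python3 go.py .4632 .0098 .060 83.8
```

```text
pix [258. 216.] n 4693 mean [0.4602 0.0098 0.0724] rect c [463.5   9.4] size [60.2 36. ] ang 84.0 z [0.07   0.0727 0.0738]
cm [0.   0.02 5.21] twist -0.07 | yaw now 83.73 pos [0.4631 0.0098 0.1121] w -0.003 F [0.2 0.9 0.6] t 50.1 q6 -1.47
```

View pics/wr18.png

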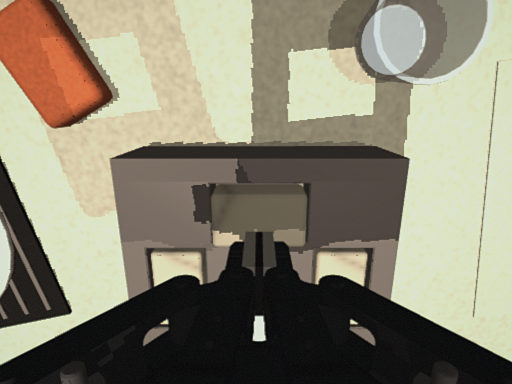

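Request:
{"op": "drive_tool", "data": {"motion": [{"x": 0,"y": 0,"z": 2,"twist": 0},{"x": 0,"y": 0,"z": 3.4,"twist": 0},{"x": 0,"y": 0,"z": 3.8,"twist": 0},{"x": 0,"y": 0,"z": 4.2,"twist": 0},{"x": 0,"y": 0,"z": 4.6,"twist": 0},{"x": 0,"y": 0,"z": 5,"twist": 0},{"x": 0,"y": 0,"z": 5.3,"twist": 0},{"x": 0,"y": 0,"z": 5.38,"twist": 0},{"x": 0,"y": 0,"z": 5.38,"twist": 0}]}}

```text
time: 51.28
eef_pos: [0.4631, 0.0098, 0.0599]
eef_rot: [[0.109, 0.994, 0.001], [0.994, -0.109, 0.0], [0.0, 0.001, -1.0]]
force: [-6.3, 0.7, 17.9]
gripper_width: 0.002
```

Request:
{"op": "drive_tool", "data": {"motion": [{"x": 0,"y": 0,"z": -3,"twist": 0},{"x": 0,"y": 0,"z": -8,"twist": 0},{"x": 0,"y": 0,"z": -13,"twist": 0},{"x": 0,"y": 0,"z": -13,"twist": 0},{"x": 0,"y": 0,"z": -13,"twist": 0}], "fingers": 0.65}}

```text
time: 51.9
eef_pos: [0.463, 0.0098, 0.1877]
eef_rot: [[0.109, 0.994, 0.0], [0.994, -0.109, 0.0], [0.0, 0.0, -1.0]]
force: [-0.2, -0.8, -0.8]
gripper_width: 0.829
```

```bash
python3 - <<'E'
from h import *
from m import blobs
c=cam('wrist');save(c,'wr19');W=c['W'];z=W[...,2]
blobs(W,(z>.056)&(z<.066),300)
E
python3 see.py t19
python3 go.py .443 .3545 .128 -.5
```

```text
pix [384.  42.] n 1544 mean [0.3585 0.1216 0.0589] rect c [360.5 119.8] size [67.4 65.5] ang 85.1 z [0.0567 0.059  0.0604]
pix [264. 225.] n 23497 mean [0.506  0.0099 0.0594] rect c [521.3   3.6] size [190.7 191. ] ang 83.7 z [0.0581 0.0594 0.0605]
pix [259. 185.] n 2481 mean [0.4635 0.0096 0.0592] rect c [464.1   9.5] size [60.  34.8] ang 83.8 z [0.0576 0.0592 0.0604]
pix [199. 241.] n 1971 mean [ 0.5124 -0.0525  0.0591] rect c [514.3 -54.1] size [36.  58.9] ang 84.2 z [0.0576 0.0592 0.0603]
blocks
pix [111. 196.] n 250 mean [0.5394 0.4698 0.0269] rect c [540.1 471.2] size [62.  35.8] ang 70.7 z [0.0232 0.027  0.0305]
pix [149. 229.] n 271 mean [0.4426 0.3533 0.0269] rect c [442.5 353.6] size [60.4 36.7] ang 0.4 z [0.0233 0.0268 0.0304]
pix [140. 277.] n 286 mean [0.3095 0.3697 0.0268] rect c [309.7 370.7] size [36.3 59.8] ang 28.7 z [0.0226 0.027  0.0299]
pix [189. 277.] n 284 mean [0.3102 0.2316 0.0269] rect c [310.4 232.3] size [59.7 36.2] ang 6.6 z [0.0235 0.0268 0.0301]
cm [34.06 -5.67  5.89] twist 84.23 | yaw now 83.73 pos [0.4623 0.0098 0.1868] w 0.828 F [0.3 0.5 1. ] t 52.0 q6 -1.47
```

Flush. Last block, at (0.443, 0.3545).

Request:
{"op": "drive_tool", "data": {"motion": [{"x": 3.5,"y": -0.6,"z": 0,"twist": 10},{"x": 7,"y": -1.2,"z": 0,"twist": 20},{"x": 11,"y": -1.8,"z": 0,"twist": 30},{"x": 15,"y": -2.4,"z": 0,"twist": 40},{"x": 19,"y": -3,"z": 0,"twist": 50},{"x": 23,"y": -3.7,"z": 0,"twist": 60},{"x": 27,"y": -4.4,"z": 1,"twist": 70},{"x": 31,"y": -5.1,"z": 2,"twist": 80},{"x": 34.06,"y": -5.67,"z": 4,"twist": 84},{"x": 34.06,"y": -5.67,"z": 5.8,"twist": 84}]}}

```text
time: 53.25
eef_pos: [0.4431, 0.3563, 0.1278]
eef_rot: [[1.0, -0.002, -0.002], [-0.002, -1.0, -0.001], [-0.002, 0.001, -1.0]]
force: [0.1, -0.2, 0.3]
gripper_width: 0.819
```

Request:
{"op": "drive_tool", "data": {"motion": [{"x": 0,"y": 0,"z": 0,"twist": 0},{"x": 0,"y": 0,"z": 0,"twist": 0},{"x": 0,"y": 0,"z": 0,"twist": 0}]}}

```text
time: 53.62
eef_pos: [0.4444, 0.3544, 0.1311]
eef_rot: [[1.0, -0.005, 0.001], [-0.005, -1.0, 0.001], [0.001, -0.001, -1.0]]
force: [0.2, -0.8, 0.7]
gripper_width: 0.827
```

```bash
python3 wb.py wr20;python3 go.py .443 .3545 .012 -.2
```

```text
pix [257. 241.] n 518 mean [0.4431 0.3104 0.0266] rect c [441.6 309.5] size [ 9.6 51. ] ang 90.0 z [0.0245 0.0268 0.0282]
cm [-1.500e-01  1.000e-02  1.192e+01] twist -0.11 | yaw now -0.31 pos [0.4444 0.3544 0.1312] w 0.826 F [ 1.1  1.2 -0.2] t 53.7 q6 0.66
```

```bash
python3 see.py t21; python3 - <<'E'
from h import *
from m import blobs
d=np.load('last.npz');z=d['W'][...,2];blobs(d['W'],(z>.024)&(z<.033),300)
E
python3 go.py .443 .3 .128 -.5
```

```text
blocks
pix [169. 231.] n 267 mean [0.4377 0.2943 0.027 ] rect c [438.1 294.6] size [37.3 57.9] ang 89.9 z [0.0232 0.0271 0.0306]
pix [189. 277.] n 281 mean [0.31   0.2317 0.0271] rect c [310.4 231.7] size [59.7 35.8] ang 6.9 z [0.023  0.0272 0.0305]
pix [389.  37.] n 3971 mean [0.5389 0.4693 0.0273] rect c [539.7 471.2] size [58.5 36.2] ang 70.6 z [0.0257 0.0273 0.0286]
pix [ 92. 171.] n 3154 mean [0.3104 0.3724 0.0269] rect c [310.  371.3] size [36.3 59.9] ang 29.2 z [0.0254 0.027  0.0281]
pix [252. 255.] n 2521 mean [0.4381 0.2972 0.0269] rect c [438.  296.1] size [36.4 59.7] ang 89.9 z [0.0254 0.027  0.0281]
cm [-0.11  5.45  0.31] twist 0.2 | yaw now -0.3 pos [0.4444 0.3545 0.1312] w 0.826 F [-0.3  0.7 -0.1] t 53.7 q6 0.66
```

View pics/wr20.png

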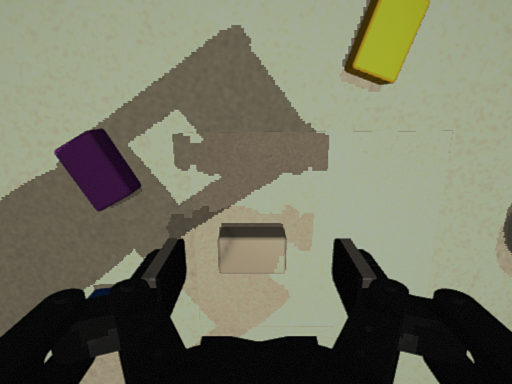

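Request:
{"op": "drive_tool", "data": {"motion": [{"x": -0.3,"y": 3,"z": 0,"twist": 0},{"x": -0.6,"y": 5.85,"z": 0.2,"twist": 0},{"x": -0.6,"y": 5.85,"z": 0.2,"twist": 0},{"x": -0.6,"y": 5.85,"z": 0.2,"twist": 0},{"x": -0.6,"y": 5.85,"z": 0.2,"twist": 0}]}}

```text
time: 54.35
eef_pos: [0.4381, 0.2969, 0.1287]
eef_rot: [[1.0, -0.004, 0.001], [-0.004, -1.0, 0.001], [0.001, -0.001, -1.0]]
force: [0.8, 0.4, 0.0]
gripper_width: 0.824
```

```bash
python3 wb.py wr22;python3 go.py .438 .2957 .012 -.2
```

```text
pix [258. 192.] n 3013 mean [0.438  0.2969 0.027 ] rect c [438.1 296.3] size [59.9 35.6] ang 0.4 z [0.0256 0.0271 0.0282]
cm [-0.    0.12 11.66] twist -0.03 | yaw now -0.23 pos [0.4379 0.2969 0.1286] w 0.821 F [1.  0.2 0.2] t 54.4 q6 0.58
```

Request:
{"op": "drive_tool", "data": {"motion": [{"x": 0,"y": 0.07,"z": 5,"twist": 0},{"x": 0,"y": 0.07,"z": 9,"twist": 0},{"x": 0,"y": 0.07,"z": 11,"twist": 0},{"x": 0,"y": 0.07,"z": 11.6,"twist": 0},{"x": 0,"y": 0.07,"z": 11.6,"twist": 0}]}}

```text
time: 55.02
eef_pos: [0.4379, 0.2959, 0.0126]
eef_rot: [[1.0, -0.004, 0.0], [-0.004, -1.0, 0.0], [0.0, -0.0, -1.0]]
force: [1.1, -0.0, 0.4]
gripper_width: 0.83
```

Request:
{"op": "drive_tool", "data": {"motion": [{"x": 0,"y": 0,"z": 0,"twist": 0},{"x": 0,"y": 0,"z": 0,"twist": 0},{"x": 0,"y": 0,"z": 0,"twist": 0},{"x": 0,"y": 0,"z": 0,"twist": 0}], "fingers": -1}}

```text
time: 55.52
eef_pos: [0.4386, 0.2961, 0.0138]
eef_rot: [[1.0, -0.005, 0.003], [-0.005, -1.0, 0.002], [0.003, -0.002, -1.0]]
force: [-0.7, -0.3, 6.6]
gripper_width: 0.683
```

Request:
{"op": "drive_tool", "data": {"motion": [{"x": 0,"y": 0,"z": -2,"twist": 0},{"x": 0,"y": 0,"z": -6,"twist": 0},{"x": 0,"y": 0,"z": -11,"twist": 0},{"x": 0,"y": 0,"z": -13,"twist": 0},{"x": 0,"y": 0,"z": -13,"twist": 0},{"x": 0,"y": 0,"z": -13,"twist": 0}]}}

```text
time: 56.28
eef_pos: [0.4368, 0.2948, 0.1413]
eef_rot: [[1.0, -0.005, -0.002], [-0.005, -1.0, -0.001], [-0.002, 0.001, -1.0]]
force: [-0.1, 0.9, -1.3]
gripper_width: 0.677
```

```bash
python3 held.py wr23
python3 go.py .5786 -.0028 .14 83.8
```

```text
pix [259. 258.] n 7601 mean [ 0.     -0.0016 -0.0132] rect c [-0.  -0.3] size [50.  36.3] ang 0.0 z [-0.0143 -0.0133 -0.0119]
cm [14.33 29.69  0.11] twist -84.07 | yaw now -0.27 pos [0.4367 0.2948 0.141 ] w 0.68 F [-0.3 -0.1 -1.1] t 56.3 q6 0.58
```

Request:
{"op": "drive_tool", "data": {"motion": [{"x": 1.5,"y": 3,"z": 0,"twist": -10},{"x": 3,"y": 6,"z": 0,"twist": -20},{"x": 4.5,"y": 9,"z": 0,"twist": -30},{"x": 6,"y": 12,"z": 0,"twist": -40},{"x": 7.5,"y": 15.5,"z": 0,"twist": -50},{"x": 9,"y": 19,"z": 0,"twist": -60},{"x": 10.7,"y": 22.5,"z": 0,"twist": -70},{"x": 12.4,"y": 26,"z": 0,"twist": -80},{"x": 14,"y": 29,"z": 0,"twist": -84},{"x": 14.33,"y": 29.69,"z": 0,"twist": -84}]}}

```text
time: 57.58
eef_pos: [0.5796, -0.0038, 0.1407]
eef_rot: [[0.112, 0.994, -0.003], [0.994, -0.112, 0.0], [-0.0, -0.003, -1.0]]
force: [-1.2, 0.5, -0.6]
gripper_width: 0.683
```

Request:
{"op": "drive_tool", "data": {"motion": [{"x": 0,"y": 0,"z": 1.5,"twist": 0},{"x": 0,"y": 0,"z": 3,"twist": 0},{"x": 0,"y": 0,"z": 4.3,"twist": 0},{"x": 0,"y": 0,"z": 4.3,"twist": 0},{"x": 0,"y": 0,"z": 4.3,"twist": 0}]}}

```text
time: 58.2
eef_pos: [0.5797, -0.0019, 0.0996]
eef_rot: [[0.109, 0.994, 0.001], [0.994, -0.109, 0.0], [0.0, 0.001, -1.0]]
force: [0.7, -0.0, -0.7]
gripper_width: 0.678
```

```bash
python3 go.py .5786 -.0028 .062 83.8; python3 held.py wr24
```

```text
cm [-0.1  -0.11  3.76] twist -0.05 | yaw now 83.75 pos [ 0.5797 -0.0019  0.0996] w 0.678 F [ 0.7 -0.  -0.7] t 58.2 q6 -1.48
pix [259. 258.] n 7606 mean [-0.     -0.0018 -0.0133] rect c [-0.  -0.5] size [50.  35.9] ang 0.0 z [-0.0144 -0.0134 -0.012 ]
```

View pics/wr24.png

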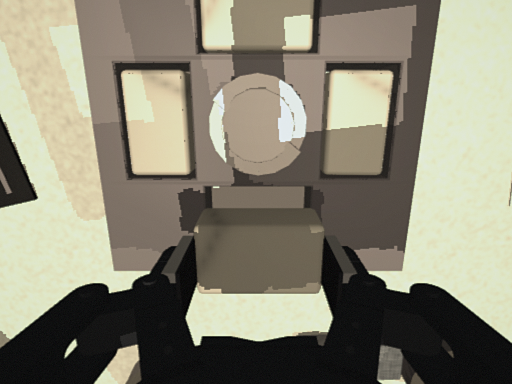

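Request:
{"op": "drive_tool", "data": {"motion": [{"x": -0.08,"y": -0.03,"z": 0.7,"twist": 0},{"x": -0.08,"y": -0.03,"z": 1.5,"twist": 0},{"x": -0.08,"y": -0.03,"z": 2.3,"twist": 0},{"x": -0.08,"y": -0.03,"z": 3.1,"twist": 0},{"x": -0.08,"y": -0.03,"z": 3.1,"twist": 0}]}}

```text
time: 58.88
eef_pos: [0.5786, -0.003, 0.0674]
eef_rot: [[0.109, 0.994, -0.002], [0.994, -0.109, 0.0], [-0.0, -0.002, -1.0]]
force: [0.4, 0.0, -0.1]
gripper_width: 0.684
```

```bash
python3 go.py .5789 -.0028 .062 83.8
```

```text
cm [0.02 0.03 0.54] twist -0.07 | yaw now 83.73 pos [ 0.5786 -0.003   0.0674] w 0.684 F [ 0.4  0.  -0.1] t 58.9 q6 -1.49
```

Request:
{"op": "drive_tool", "data": {"motion": [{"x": 0,"y": 0,"z": 0.2,"twist": 0},{"x": 0,"y": 0,"z": 0.4,"twist": 0},{"x": 0,"y": 0,"z": 0.6,"twist": 0},{"x": 0,"y": 0,"z": 0.6,"twist": 0}]}}

```text
time: 59.38
eef_pos: [0.5791, -0.003, 0.0623]
eef_rot: [[0.109, 0.994, -0.0], [0.994, -0.109, 0.0], [0.0, -0.0, -1.0]]
force: [-0.7, -0.3, -1.3]
gripper_width: 0.682
```

Request:
{"op": "drive_tool", "data": {"motion": [{"x": 0,"y": 0,"z": 0,"twist": 0},{"x": 0,"y": 0,"z": 0,"twist": 0},{"x": 0,"y": 0,"z": 0,"twist": 0},{"x": 0,"y": 0,"z": -2,"twist": 0},{"x": 0,"y": 0,"z": -5,"twist": 0},{"x": 0,"y": 0,"z": -5,"twist": 0}], "fingers": 0.65}}

```text
time: 60.12
eef_pos: [0.5809, -0.003, 0.1147]
eef_rot: [[0.109, 0.994, 0.006], [0.994, -0.109, -0.0], [0.001, 0.005, -1.0]]
force: [0.9, -1.1, 0.3]
gripper_width: 0.822
```

Request:
{"op": "drive_tool", "data": {"motion": [{"x": 0,"y": 0,"z": 0,"twist": 0},{"x": 0,"y": 0,"z": 0,"twist": 0},{"x": 0,"y": 0,"z": 0,"twist": 0},{"x": 0,"y": 0,"z": 0,"twist": 0},{"x": 0,"y": 0,"z": 0,"twist": 0}], "fingers": -1}}

```text
time: 60.75
eef_pos: [0.5791, -0.003, 0.1122]
eef_rot: [[0.109, 0.994, -0.0], [0.994, -0.109, 0.0], [0.0, -0.0, -1.0]]
force: [-0.3, 0.1, 0.2]
gripper_width: -0.001
```

```bash
python3 - <<'E'
from h import *
c=cam('wrist');save(c,'wr25');W=c['W'];z=W[...,2]
from m import blobs
blobs(W,(z>.065)&(z<.079),300)
E
python3 go.py .5786 -.0028 .060 83.8
```

```text
pix [296. 119.] n 565 mean [0.5198 0.0242 0.0773] rect c [519.3  23.8] size [31.4 10.1] ang 7.0 z [0.0755 0.0773 0.0788]
pix [223. 130.] n 554 mean [ 0.5217 -0.0169  0.0773] rect c [523.2 -16.5] size [32.8  9.9] ang 6.0 z [0.0756 0.0773 0.0788]
pix [258. 215.] n 4702 mean [ 0.576  -0.0029  0.0717] rect c [578.7  -3.2] size [60.1 35.7] ang 84.1 z [0.0695 0.0719 0.073 ]
cm [ 0.01 -0.06  5.23] twist -0.07 | yaw now 83.73 pos [ 0.5792 -0.003   0.1123] w 0.002 F [0.  0.6 0.7] t 60.8 q6 -1.49
```

Request:
{"op": "drive_tool", "data": {"motion": [{"x": 0,"y": -0.05,"z": 2,"twist": 0},{"x": 0,"y": -0.05,"z": 3.4,"twist": 0},{"x": 0,"y": -0.05,"z": 3.8,"twist": 0},{"x": 0,"y": -0.05,"z": 4.2,"twist": 0},{"x": 0,"y": -0.05,"z": 4.6,"twist": 0},{"x": 0,"y": -0.05,"z": 5,"twist": 0},{"x": 0,"y": -0.05,"z": 5.3,"twist": 0},{"x": 0,"y": -0.05,"z": 5.4,"twist": 0},{"x": 0,"y": -0.05,"z": 5.4,"twist": 0}]}}

```text
time: 61.92
eef_pos: [0.5787, -0.0029, 0.0599]
eef_rot: [[0.109, 0.994, 0.001], [0.994, -0.109, 0.0], [0.0, 0.001, -1.0]]
force: [-5.3, -0.3, 12.5]
gripper_width: 0.001
```

Request:
{"op": "drive_tool", "data": {"motion": [{"x": 0,"y": 0,"z": -3,"twist": 0},{"x": 0,"y": 0,"z": -8,"twist": 0},{"x": 0,"y": 0,"z": -13,"twist": 0},{"x": 0,"y": 0,"z": -18,"twist": 0},{"x": 0,"y": -4,"z": -18,"twist": 0},{"x": 0,"y": -8,"z": -18,"twist": 0},{"x": 0,"y": -8,"z": -18,"twist": 0},{"x": 0,"y": -8,"z": -18,"twist": 0}], "fingers": 0.65}}

```text
time: 62.92
eef_pos: [0.5002, 0.0058, 0.2385]
eef_rot: [[0.109, 0.994, 0.002], [0.994, -0.109, 0.0], [0.0, 0.002, -1.0]]
force: [0.2, -0.2, 0.3]
gripper_width: 0.824
```

```bash
python3 - <<'E'
from h import *
from m import blobs
c=cam('wrist');save(c,'wr26');W=c['W'];z=W[...,2]
blobs(W,(z>.056)&(z<.066),300)
c=cam('top');save(c,'t26');W=c['W'];z=W[...,2];p=c['pixels'].astype(int)
reg=np.zeros(z.shape,bool);reg[170:270,320:425]=1
print('lid');blobs(W,reg&(p.min(-1)>110)&(z>.004)&(z<.015)&(abs(W[...,0]-.472)<.1)&(abs(W[...,1]+.298)<.1),100)
print('knob');blobs(W,reg&(z>.028)&(z<.045),50)
c=cam('scene');save(c,'s26')
E
python3 go.py .5 0 .3
```

```text
pix [365.  29.] n 652 mean [0.3759 0.1194 0.0589] rect c [372.5 118.3] size [66.7 42.5] ang 84.1 z [0.0569 0.0589 0.0603]
pix [259. 182.] n 20610 mean [0.5142 0.0043 0.0593] rect c [521.6   3.6] size [190.6 189.8] ang 83.8 z [0.0581 0.0594 0.0605]
pix [259. 137.] n 2010 mean [0.4644 0.0096 0.0591] rect c [464.7   9.6] size [59.6 34.9] ang 83.6 z [0.0577 0.0592 0.0604]
pix [205. 190.] n 1748 mean [ 0.5141 -0.054   0.0591] rect c [514.8 -54.4] size [36.1 59.3] ang 84.5 z [0.0576 0.0592 0.0605]
pix [312. 190.] n 1747 mean [0.5266 0.0604 0.0592] rect c [527.7  60.7] size [36.2 58.7] ang 83.1 z [0.0577 0.0593 0.0606]
lid
pix [373. 221.] n 2291 mean [ 0.4721 -0.2966  0.0081] rect c [ 474.2 -297.5] size [173.3 172.2] ang 44.0 z [0.0051 0.0081 0.0113]
knob
pix [376. 220.] n 373 mean [ 0.4725 -0.2961  0.0358] rect c [ 472.7 -296.9] size [60.1 59.4] ang 42.2 z [0.0319 0.0359 0.0395]
cm [-0.57  0.04 -6.19] twist  | yaw now 83.72 pos [0.5003 0.0057 0.2381] w 0.822 F [-0.2  0.   0.4] t 63.1 q6 -1.47
```

View pics/wr26.png

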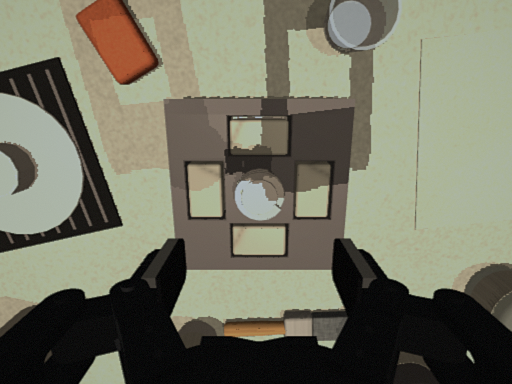

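View pics/s26.png

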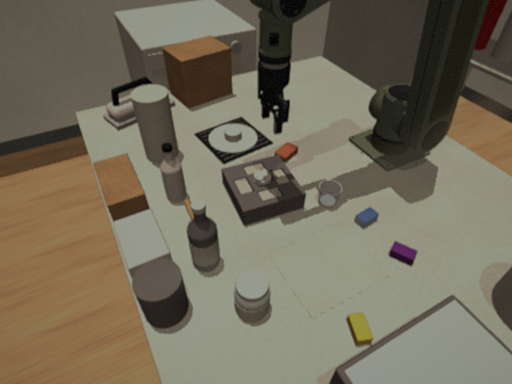

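```bash
python3 - <<'E'
from h import *
c=cam('wrist');W=c['W']
for u,v in [(259,240),(259,136),(205,190),(312,190),(205,240),(312,140)]:
    print(u,v,np.nanmedian(W[v-4:v+5,u-10:u+11].reshape(-1,3),0).round(4))
u=np.array([.9942,-.108]);vv=np.array([.108,.9942]);o=np.array([.521,.0036])
L=np.stack([(W[...,:2]-o)@u,(W[...,:2]-o)@vv],-1)
m=(abs(L[...,0]-.058)<.0205)&(abs(L[...,1])<.0325)&(W[...,2]>.056)
P=L[m];print(len(P),np.percentile(P,[1,99],axis=0).round(4),np.nanmedian(W[m][:,2]))
E
```

```text
259 240 [ 0.578  -0.0024  0.0595]
259 136 [0.463  0.0102 0.0592]
205 190 [ 0.5137 -0.0536  0.0592]
312 190 [0.5263 0.0605 0.0595]
205 240 [ 0.5715 -0.0628  0.0594]
312 140 [0.473  0.0638 0.0594]
1544 [[ 0.0413 -0.03  ]
 [ 0.0783  0.0286]] 0.059273615801013174
```

```bash
python3 -c "
from rig import ctrl
print(ctrl.sign_off())"
```

```text
the job is handed in; nothing more can be done
None
```

The job is handed in at about 63 s on the robot's clock, with the lid on the mat and all four blocks pressed flush. No verdict was given.

- **Lid:** I unscrewed it with five grasps of 60° each. It came free and lifted straight up with only about 2 N, roughly its own weight, on the wrist. It now lies flat, knob up, within about 2 mm of the mat's middle.
- **Blocks:** All four were present, and each is in its own bay. One was knocked about 6 cm aside on the sheet just before I picked it up, so I found it again and adjusted the grasp. I pressed each one down with 12 to 18 N, and each stopped at 60 mm, which is deck level.
- **Last checks:** In the wrist camera every block top was within 0.3 mm of the measured deck height, and each block was within about 2 mm of its bay's centre. The blue, purple and yellow look-alikes and the other things on the worktop look unmoved in the last pictures. The gripper was clear of everything when I handed in.
- **Small disagreements:** The top and wrist cameras differed by 1 to 1.5 mm at the paper sheet, and I relied mostly on the wrist camera. The pressing force went slightly over the stated 8 to 15 N on one block (18 N), with no visible effect.

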